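# Restock the turning sauce box at a dumpling stall

### The arm

A 6-joint arm with a two-finger parallel gripper is mounted at the origin on the work surface. World frame = base frame: x ahead of the robot, y to its left, z up, the work surface at z = 0. Lengths are in m, angles in rad, forces in N, time in s.
With the tool pointing down it reaches from about 0.3 to 0.875 m from the base axis. Payload 6.4 kg.
Tool frame: the origin (TCP) lies midway between the tips of the shut fingers; the grasp point (between the pads) lies ctrl.grip_point_offset behind it (ctrl.grip_point_offset is the distance from the TCP to the grasp point, in m); z points along the fingers, y is the direction in which the jaws open and shut (so a half turn about z gives the same grasp; the last joint's range is limited). The gripper opens to 85 mm and grips with 20 to 120 N. Pads are 22 mm wide; open, the fingers measure 114 mm over their backs; the gripper's body (76 mm by 85 mm) begins 54 mm behind the grasp point. The pads swing forward as they close: fully open they stand 13 mm farther back than shut.
Start: joints at [-1.374, 0.181, 1.607, -0, 1.354, -0.206], TCP at [0.225, -0.529, 0.231] pointing down, gripper open.
Joint ranges: [-2.99, 2.99], [-0.89, 2.07], [0.3, 2.58], [-1.14, 4.28], [0, 2.63], [-3.12, 3.12]. Speed limits (rad/s): [2.57, 2.57, 3.01, 3.14, 3.14, 3.14].

### API

Orientations are given as a unit quaternion [w, x, y, z].
In Python, from bench import ctrl, viewer gives the robot as it stands.
- The arm moves only by the shell command python3 -m handwheel 'ROWS' [OPENING]. ROWS is JSON, a list of rows, each an object with "travel": the shift along the tool's x, y, z as a fraction of full scale, a list of three; "dr": the turn, a rotation vector about the tool's x, y, z as a fraction of full scale, a list of three. A call has 1 to 20 rows; each row shifts and turns the pose as measured when the row begins, along the tool's axes as they then stand; what a row does not reach is not made up. Full scale, the value 1, is 150 mm for a shift and 30 degrees for a turn. A row lasts 1/12 s, in which the tool goes at most 41.7 mm and 7.16 degrees, less where a joint would pass 70% of its speed; a pose out of reach is approached as far as the arm can. A call with a number of a shift or a turn outside -1 to 1 is refused whole. A call with a gripper value outside its range is refused whole. OPENING is the opening, from -1 (shut) to 1 (fully open), set as the call begins (- or left out, the last holds). The fingers move at their own pace and stop on an object; the grip force is fixed at half the most. Time passes only in rows, so rows that do not move let the fingers close. It gives the time, the measured TCP pose, the force and the opening at its end, in the units of the state.
- ctrl.get_obs(): the state, without advancing time (a new reading comes with each control period).
- viewer.camera(name): name is "scene" or "top"; returns the picture (400x640x3 uint8, red, green, blue); there is no depth.
- viewer.get_calibration(name): a dict with "camera_matrix" (3x3 intrinsics, pixels), "R" (3x3) and "t" (3): a world point X has camera coordinates R X + t. Camera axes: x right, y down, z forward; pixel columns grow to the right and rows downward; lengths in m; the calibration is good to about 2 mm. A picture is of the moment at which its call begins. get_calibration takes no time and is no camera call.
- ctrl.hand_in(): hands the job in, once; it reports no verdict.
The state is a dict: "time_s": time; "q": joint angles; "dq": joint speeds; "joint_efforts": joint torques, N m; "eef_pos": TCP position; "eef_rot": TCP orientation; "wrist_force": force on the tool from outside, world axes, zero at the start; "torque": the same for the moment, N m; "opening": opening from 0.0 (shut) to 1.0 (fully open).
Only numpy, scipy, OpenCV 4.12 (cv2) and the standard library are available. Lean on these libraries where they do the work, as an engineer would, in place of code of your own. Each camera call takes 0.05 s, during which the arm holds its last target. There are 200 camera calls.

### The job

Restock the takeaway sauce box for the next rush: move every lidded sauce pot from the red tub into the compartment of the round box whose colour disc matches the pot's lid, turning the clear cover by its bar grip so that its opening gives access to the compartment you need. When all the pots are in, turn the cover back to its stop with the opening over the dark grey closed quarter, so that the box is shut against steam and flies. Leave the chopsticks, the squeeze bottle and the bowls where they stand.

Things in the scene. Friction and masses are not known exactly. Their poses are not given: they have to be found in the camera images.
- tub: Red plastic food tub, open on top, fixed to the counter, in which the sauce pots stand at the start. Outside 340 mm (its x) by 260 mm (its y) and 65 mm high (a narrow rim stands 13 mm proud all round, with a 90 mm wide lip 27 mm out at each x end); walls and floor 5 mm thick. Origin: centre of its underside, on the counter; z up.
- sauce_box: Round white sauce box, 330 mm across, fixed. Origin: centre of its underside, on the counter; z up. Partitions (4 mm) along its x and y axes and a hub of 20 mm radius make four quarters: x>0,y>0; x<0,y>0; x>0,y<0 are compartments (floor 4 mm above the counter, outer wall 4 mm thick); x<0,y<0 is closed by a dark grey deck. A clear turning cover lies on top, 50 to 54 mm above the counter, 170 mm in radius.
- cover (a joint): Angle of the clear cover, rad, growing anticlockwise seen from above, from 0 (stop: its opening lies over the dark grey closed quarter, box shut) to 4.75 (stop). At 0, 1.571, 3.142, 4.712 the opening is centred over the sauce box's quarters x<0,y<0; x>0,y<0; x>0,y>0; x<0,y>0. Turns stiffly (0.06 N m), stays where left. Starts between 0.3 and 4.5.
- cover_grip (a point): Point on the cover's axis, 76 mm above the counter; its x axis points to the middle of the opening. The grip is a black bar, 72 mm along that x, 16 mm thick, from the cover's top (54 mm) to 84 mm above the counter, white line at the end towards the opening. The opening, trimmed black, is a sector 42 degrees to either side of that x, 45 to 155 mm from the axis; pots go down through it.
- tag_blue: Blue disc, 32 mm across, on a lug outside the sauce box's wall, 190 mm from its centre, on the middle line of the compartment for blue-lidded pots; fixed; which compartment it marks changes from start to start. Origin: centre of its underside, 44 mm above the counter.
- tag_green: Green disc, 32 mm across, on a lug outside the sauce box's wall, 190 mm from its centre, on the middle line of the compartment for green-lidded pots; fixed; which compartment it marks changes from start to start. Origin: centre of its underside, 44 mm above the counter.
- tag_yellow: Yellow disc, 32 mm across, on a lug outside the sauce box's wall, 190 mm from its centre, on the middle line of the compartment for yellow-lidded pots; fixed; which compartment it marks changes from start to start. Origin: centre of its underside, 44 mm above the counter.
- pot_blue_a: Sealed sauce pot with a blue lid, 42 mm across and 36 mm tall, about 45 g, loose, gripped across its nearly straight side. Origin: the pot's middle, 18 mm above its underside; z runs up to its lid. Some pots are absent in a given start; those present start upright on the floor of the tub.
- pot_blue_b: Sealed sauce pot with a blue lid, 42 mm across and 36 mm tall, about 45 g, loose, gripped across its nearly straight side. Origin: the pot's middle, 18 mm above its underside; z runs up to its lid. Some pots are absent in a given start; those present start upright on the floor of the tub.
- pot_green_a: Sealed sauce pot with a green lid, 42 mm across and 36 mm tall, about 45 g, loose, gripped across its nearly straight side. Origin: the pot's middle, 18 mm above its underside; z runs up to its lid. Some pots are absent in a given start; those present start upright on the floor of the tub.
- pot_green_b: Sealed sauce pot with a green lid, 42 mm across and 36 mm tall, about 45 g, loose, gripped across its nearly straight side. Origin: the pot's middle, 18 mm above its underside; z runs up to its lid. Some pots are absent in a given start; those present start upright on the floor of the tub.
- pot_yellow_a: Sealed sauce pot with a yellow lid, 42 mm across and 36 mm tall, about 45 g, loose, gripped across its nearly straight side. Origin: the pot's middle, 18 mm above its underside; z runs up to its lid. Some pots are absent in a given start; those present start upright on the floor of the tub.
- pot_yellow_b: Sealed sauce pot with a yellow lid, 42 mm across and 36 mm tall, about 45 g, loose, gripped across its nearly straight side. Origin: the pot's middle, 18 mm above its underside; z runs up to its lid. Some pots are absent in a given start; those present start upright on the floor of the tub.
- chopsticks: Bamboo cup full of chopsticks, 90 mm across, 205 mm tall, loose. Origin: centre of its underside. To be left alone.
- sauce_bottle: Brown squeeze bottle with a white nozzle, 62 mm across, 182 mm tall, loose. Origin: centre of its underside. To be left alone.
- bowls: Stack of paper bowls, 108 mm across, 117 mm tall, loose. Origin: centre of its underside. To be left alone.
There are look-alikes about, which are no part of the job. What is shaped like the pot_green_b but pink is not meant.

How it is judged:
By the outcome, as a careful person would: the job done as asked, in the order asked, and still so for the second after the job is handed in, with the robot touching nothing.
Of pot_blue_a, pot_blue_b, pot_green_a, pot_green_b, pot_yellow_a, pot_yellow_b only 4 to 5 are there at a start; the rules pass over those that are not, and their reading is None.
At some moment in a run one of pot_blue_a, pot_blue_b, pot_green_a, pot_green_b, pot_yellow_a, pot_yellow_b may be knocked a few centimetres aside while the robot is not near it.
Once in a run the grip may slacken for a moment while it holds something.
It also fails if it takes over 210 s, if anything falls off the work surface, if the arm or the gripper's body presses on something with over 40 N, if the wrist force passes 120 N, or if a joint passes its speed limit or range.

## Working session

There is one attempt and no reset: what is moved stays moved. The work goes in short steps, Python scripts to look and compute and a shell command to move; the robot and the scene stay as the last step left them, time stands still between calls to the robot, and variables do not carry over. Pictures are saved under pics/ and viewed, about 12 in all and at most 16, crops included, and the job is handed in when it is done.

```bash
mkdir -p pics; ls; python3 - <<'E'
from bench import ctrl, viewer
import cv2
for n in("top","scene"):
    im=viewer.camera(n); cv2.imwrite(f"pics/{n}0.png",im[:,:,::-1])
    c=viewer.get_calibration(n);print(c)
print(ctrl.get_obs(),ctrl.grip_point_offset)
E
```

```text
pics
{'camera_matrix': array([[422.82999499,   0.        , 316.59658157],
       [  0.        , 422.82999499, 197.81210497],
       [  0.        ,   0.        ,   1.        ]]), 'R': array([[-0.00987356, -0.99994208, -0.00428455],
       [-0.9919171 ,  0.0103362 , -0.12646593],
       [ 0.12650289,  0.00300125, -0.9919617 ]]), 't': array([-0.00679298,  0.51715189,  1.3393849 ])}
{'camera_matrix': array([[417.11594847,   0.        , 313.94366593],
       [  0.        , 417.11594847, 186.335988  ],
       [  0.        ,   0.        ,   1.        ]]), 'R': array([[ 0.64580267,  0.76347566, -0.00662012],
       [ 0.41676948, -0.35977208, -0.83478575],
       [-0.63972034,  0.5363478 , -0.55053513]]), 't': array([-0.34061053, -0.1251949 ,  1.62712193])}
{'time_s': 0.1, 'q': array([-1.37434449e+00,  1.81480634e-01,  1.60789486e+00,  6.23148456e-05,
        1.35381579e+00, -2.06355729e-01]), 'dq': array([ 2.66845868e-04, -3.04703756e-03, -3.54506741e-04, -2.94642489e-04,
        9.84858040e-05,  8.68487605e-04]), 'joint_efforts': array([ 1.10849262e-03, -4.45878446e+01, -3.52239883e+01, -1.17818495e-04,
        4.21494435e-03, -2.16466145e-05]), 'eef_pos': array([ 0.22530838, -0.52848454,  0.2304728 ]), 'eef_rot': array([-7.99154959e-04,  9.79787757e-01,  2.00038275e-01,  3.43792483e-05]), 'wrist_force': array([ 0.04185501, -0.75739272, -0.96071445]), 'torque': array([ 0.0312036 , -0.02077712,  0.01372719]), 'opening': 0.9983384392390608} 0.0187
```

View pics/top0.png

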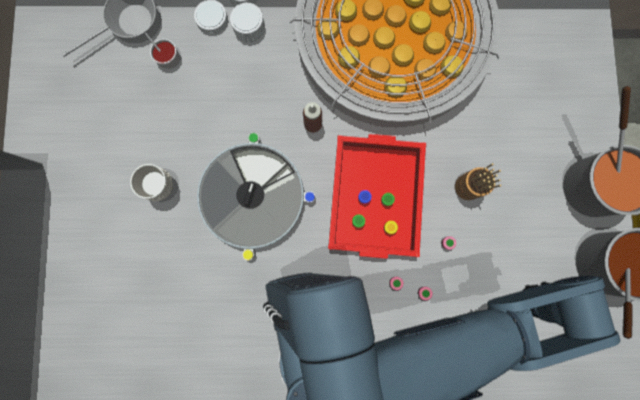

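View pics/scene0.png

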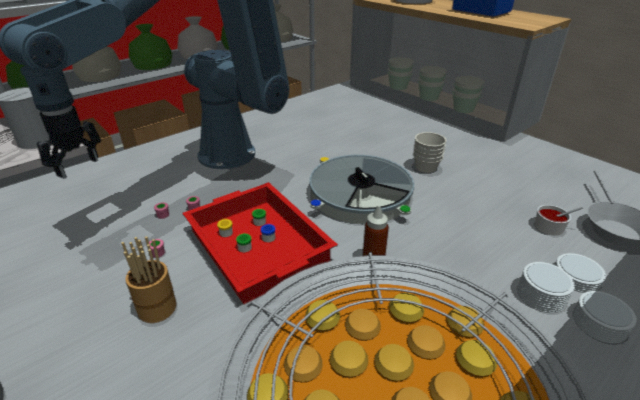

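The top view shows blue (365,197), green (388,200) and (359,221), and yellow (391,227) pots in the tub. The tags are green (253,138), blue (309,197) and yellow (248,255). The cover opening is near (265,165), and the pink look-alikes lie outside the tub. The scene view shows the same 4 pots.

```bash
cat > h.py <<'E'
from bench import ctrl, viewer
import cv2, numpy as np
from scipy.spatial.transform import Rotation as Ro
def ray(n,uv,z):
    c=viewer.get_calibration(n);R,t=c["R"],c["t"]
    d=R.T@np.linalg.inv(c["camera_matrix"])@np.array([uv[0],uv[1],1.]);o=-R.T@t
    return (o+d*(z-o[2])/d[2])[:2]
def proj(n,X):
    c=viewer.get_calibration(n);p=c["camera_matrix"]@(c["R"]@np.array(X)+c["t"]);return p[:2]/p[2]
H={"blue":(110,130),"green":(45,85),"yellow":(22,34)}
def blobs(im,col,box=None,amin=15):
    h=cv2.cvtColor(im,cv2.COLOR_RGB2HSV);lo,hi=H[col]
    m=cv2.inRange(h,(lo,130,60),(hi,255,255))
    n,_,s,c=cv2.connectedComponentsWithStats(m)
    return [(c[i].round(1),s[i,4]) for i in range(1,n) if amin<=s[i,4]<400 and (box is None or box[0]<c[i][0]<box[2] and box[1]<c[i][1]<box[3])]
def tcp():
    o=ctrl.get_obs();R=Ro.from_quat(np.roll(o["eef_rot"],-1)).as_matrix()
    y=R[:,1];return o,R,np.degrees(np.arctan2(y[1],y[0]))
E
python3 - <<'E'
from h import *
im=viewer.camera("top");sc=viewer.camera("scene")
for c in H:
    for b,a in blobs(im,c,(190,130,430,265)):
        z=.041 if b[0]>330 else .047
        p=ray("top",b,z);print(c,b,a,p.round(4),"scene",proj("scene",[*p,z]).round(1))
    print(" scene",c,[(b,a) for b,a in blobs(sc,c,(180,140,420,290))])
cr=im[130:270,185:435];cv2.imwrite("pics/crop0.png",cv2.resize(cr,None,fx=3.2,fy=3.2,interpolation=cv2.INTER_CUBIC)[:,:,::-1])
g=cv2.cvtColor(im,cv2.COLOR_RGB2GRAY)
m=(g<45).astype(np.uint8);m[:,:200]=0;m[:,305:]=0;m[:140]=0;m[255:]=0
n,l,s,ce=cv2.connectedComponentsWithStats(m)
for i in range(1,n):
    if s[i,4]>15:
        ys,xs=np.where(l==i);print(s[i],ce[i],cv2.minAreaRect(np.c_[xs,ys].astype(np.float32)))
E
```

```text
blue [364.4 196.5] 116 [ 0.5187 -0.1663] scene [267.1 227.4]
blue [309.4 196.4] 54 [0.5201 0.011 ] scene [315.  202.2]
 scene blue [(array([315.4, 202. ]), np.int32(52)), (array([267.5, 229.3]), np.int32(119))]
green [253.  137.2] 41 [0.7174 0.1941] scene [404.5 208. ]
green [387.6 199. ] 108 [ 0.5098 -0.2408] scene [243. 237.]
green [358.2 220.7] 113 [ 0.4407 -0.1446] scene [258.1 211.9]
 scene green [(array([192.4, 198.9]), np.int32(15)), (array([404.9, 208.3]), np.int32(44)), (array([258.7, 213.5]), np.int32(93)), (array([243.4, 239. ]), np.int32(123))]
yellow [390.5 227. ] 129 [ 0.4195 -0.2473] scene [224.3 222.5]
yellow [247.6 254.2] 62 [0.3379 0.2077] scene [323.9 158.9]
 scene yellow [(array([323.8, 158.6]), np.int32(22)), (array([224.4, 224.4]), np.int32(116))]
[245 186  11  21  55] [250.56363636 197.09090909] ((250.65518188476562, 195.86207580566406), (4.456687927246094, 21.540658950805664), 21.801406860351562)
```

View pics/crop0.png

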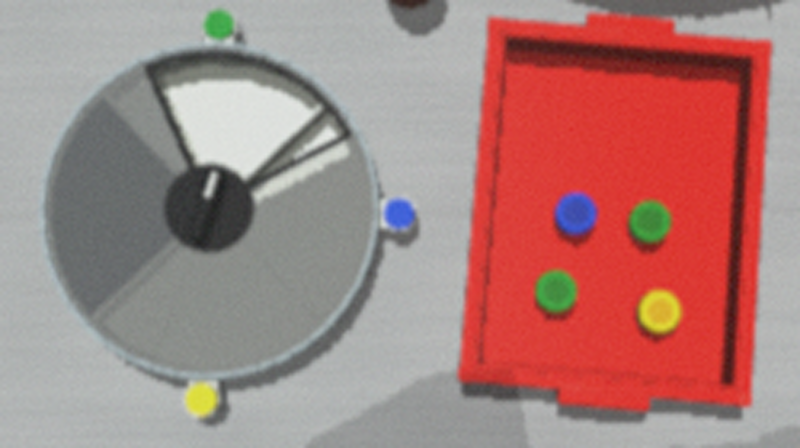

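```bash
cat >> h.py <<'E'
def goto(x,y,z=None,yaw=None):
    "print remaining travel in tool axes (full-scale units) and turn (tool z, units)"
    o,R,ya=tcp();p=o["eef_pos"]
    d=np.array([x,y,p[2] if z is None else z])-p
    print("pos",p.round(4),"yawy %.1f"%ya,"j6 %.2f"%o["q"][5],"open %.3f"%o["opening"],"t %.1f"%o["time_s"],"F",o["wrist_force"].round(1))
    print("travel",(R.T@d/.15).round(3),"turn z",None if yaw is None else round(-((yaw-ya+180)%360-180)/30,3),"tilt",np.degrees(np.arccos(-R[2,2])).round(2))
E
python3 -m handwheel '[{"travel":[0.188,-0.184,0],"dr":[0,0,0]},{"travel":[0.188,-0.184,0],"dr":[0,0,0]},{"travel":[0.188,-0.184,0],"dr":[0,0,0]},{"travel":[0.188,-0.184,0],"dr":[0,0,0]},{"travel":[0.188,-0.184,0],"dr":[0,0,0]},{"travel":[0.188,-0.184,0],"dr":[0,0,0]},{"travel":[0.188,-0.184,0],"dr":[0,0,0]},{"travel":[0.188,-0.184,0],"dr":[0,0,0]},{"travel":[0.188,-0.184,0],"dr":[0,0,0]},{"travel":[0.188,-0.184,0],"dr":[0,0,0]},{"travel":[0.188,-0.184,0],"dr":[0,0,0]},{"travel":[0.188,-0.184,0],"dr":[0,0,0]},{"travel":[0.188,-0.184,0],"dr":[0,0,0]},{"travel":[0.188,-0.184,0],"dr":[0,0,0]},{"travel":[0.188,-0.184,0],"dr":[0,0,0]},{"travel":[0.188,-0.184,0],"dr":[0,0,0]},{"travel":[0.188,-0.184,0],"dr":[0,0,0]},{"travel":[0.188,-0.184,0],"dr":[0,0,0]},{"travel":[0.188,-0.184,0],"dr":[0,0,0]},{"travel":[0.188,-0.184,0],"dr":[0,0,0]}]' 0.2
python3 -c "from h import *;goto(.528,.201,.15,-110)"
```

```text
time_s: 1.87
eef_pos: [0.5377, 0.2282, 0.2292]
eef_rot: [0.001, 0.981, 0.193, 0.002]
wrist_force: [0.8, -0.7, 0.1]
opening: 0.6
pos [0.5377 0.2282 0.2292] yawy -67.7 j6 1.38 open 0.600 t 1.9 F [ 0.8 -0.7  0.1]
travel [-0.131  0.142  0.528] turn z 1.41 tilt 0.28
```

```bash
python3 -m handwheel '[{"travel":[-0.131,0.142,0.2],"dr":[0,0,0]},{"travel":[0,0,0.1],"dr":[0,0,0.235]},{"travel":[0,0,0.1],"dr":[0,0,0.235]},{"travel":[0,0,0.1],"dr":[0,0,0.235]},{"travel":[0,0,0],"dr":[0,0,0.235]},{"travel":[0,0,0],"dr":[0,0,0.235]},{"travel":[0,0,0],"dr":[0,0,0.235]},{"travel":[0,0,0],"dr":[0,0,0]}]'
python3 -c "from h import *;goto(.5277,.2009,.062,-110)"
```

```text
time_s: 2.53
eef_pos: [0.5274, 0.2149, 0.147]
eef_rot: [-0.001, 0.985, -0.174, 0.001]
wrist_force: [-0.5, -1.2, 0.1]
opening: 0.603
pos [0.5274 0.2149 0.147 ] yawy -110.0 j6 2.10 open 0.603 t 2.5 F [-0.5 -1.2  0.1]
travel [0.033 0.088 0.567] turn z -0.0 tilt 0.13
```

```bash
python3 -m handwheel '[{"travel":[0.033,0.088,0],"dr":[0,0,0]},{"travel":[0,0,0],"dr":[0,0,0]},{"travel":[0,0,0.19],"dr":[0,0,0]},{"travel":[0,0,0.19],"dr":[0,0,0]},{"travel":[0,0,0.1],"dr":[0,0,0]},{"travel":[0,0,0.06],"dr":[0,0,0]},{"travel":[0,0,0],"dr":[0,0,0]}]'
python3 -c "from h import *;goto(.5277,.2009,.062,-110)"
```

```text
time_s: 3.12
eef_pos: [0.5301, 0.2019, 0.0654]
eef_rot: [-0.002, 0.987, -0.163, 0.004]
wrist_force: [-0.5, 0.5, -0.3]
opening: 0.606
pos [0.5301 0.2019 0.0654] yawy -108.8 j6 2.05 open 0.606 t 3.1 F [-0.5  0.5 -0.3]
travel [-0.013  0.012  0.023] turn z 0.041 tilt 0.48
```

```bash
python3 -m handwheel '[{"travel":[-0.013,0.012,0.02],"dr":[0,0,0.04]},{"travel":[0,0,0],"dr":[0,0,0]},{"travel":[0,0,0],"dr":[0,0,0]}]'
python3 -m handwheel '[{"travel":[0,0,0],"dr":[0,0,0]},{"travel":[0,0,0],"dr":[0,0,0]},{"travel":[0,0,0],"dr":[0,0,0]},{"travel":[0,0,0],"dr":[0,0,0]},{"travel":[0,0,0],"dr":[0,0,0]},{"travel":[0,0,0],"dr":[0,0,0]}]' -1
python3 -c "from h import *;goto(.5277,.2009,.062,-92)"
```

```text
time_s: 3.37
eef_pos: [0.5284, 0.2014, 0.0636]
eef_rot: [-0.003, 0.985, -0.173, 0.004]
wrist_force: [0.2, 0.7, 0.3]
opening: 0.601
time_s: 3.87
eef_pos: [0.5298, 0.2013, 0.0664]
eef_rot: [-0.003, 0.985, -0.173, 0.006]
wrist_force: [-0.2, 1.0, -1.4]
opening: 0.174
pos [0.5298 0.2013 0.0664] yawy -109.9 j6 2.07 open 0.174 t 3.9 F [-0.2  1.  -1.4]
travel [-0.013  0.007  0.029] turn z -0.596 tilt 0.78
```

```bash
python3 -m handwheel '[{"travel":[0,0,0],"dr":[0,0,-0.15]},{"travel":[0,0,0],"dr":[0,0,-0.15]},{"travel":[0,0,0],"dr":[0,0,-0.15]},{"travel":[0,0,0],"dr":[0,0,-0.15]},{"travel":[0,0,0],"dr":[0,0,0]},{"travel":[0,0,0],"dr":[0,0,0]}]'
python3 -c "from h import *;goto(.5277,.2009,.062,-92)"
```

```text
time_s: 4.37
eef_pos: [0.5299, 0.2014, 0.0664]
eef_rot: [-0.002, 1.0, -0.011, 0.006]
wrist_force: [-0.1, -0.6, -2.1]
opening: 0.175
pos [0.5299 0.2014 0.0664] yawy -91.2 j6 1.74 open 0.175 t 4.4 F [-0.1 -0.6 -2.1]
travel [-0.015  0.004  0.029] turn z 0.025 tilt 0.78
```

```bash
python3 -m handwheel '[{"travel":[0,0,0],"dr":[0,0,0]},{"travel":[0,0,0],"dr":[0,0,0]},{"travel":[0,0,0],"dr":[0,0,0]},{"travel":[0,0,0],"dr":[0,0,0]},{"travel":[0,0,-0.2],"dr":[0,0,0]},{"travel":[0,0,-0.2],"dr":[0,0,0]},{"travel":[0,0,-0.2],"dr":[0,0,0]}]' 0.4
python3 - <<'E'
from h import *
goto(.4407,-.1446,.15,-92)
im=viewer.camera("top")
for c in H: print(c,[(ray("top",b,.041).round(4),a) for b,a in blobs(im,c,(330,130,430,265))])
cr=im[130:270,185:435];cv2.imwrite("pics/crop1.png",cv2.resize(cr,None,fx=3.2,fy=3.2,interpolation=cv2.INTER_CUBIC)[:,:,::-1])
E
```

```text
time_s: 4.95
eef_pos: [0.5238, 0.2004, 0.1519]
eef_rot: [-0.001, 1.0, -0.015, -0.001]
wrist_force: [0.1, -0.4, 0.0]
opening: 0.699
pos [0.5238 0.2004 0.1519] yawy -91.7 j6 1.75 open 0.699 t 5.0 F [ 0.1 -0.4  0. ]
travel [-0.485  2.316  0.008] turn z 0.01 tilt 0.16
blue [(array([ 0.5187, -0.1663]), np.int32(116))]
green [(array([ 0.5098, -0.2408]), np.int32(108)), (array([ 0.4407, -0.1446]), np.int32(112))]
yellow [(array([ 0.4195, -0.2473]), np.int32(128))]
```

```bash
python3 -m handwheel '[{"travel":[-0.054,0.255,0],"dr":[0,0,0]},{"travel":[-0.054,0.255,0],"dr":[0,0,0]},{"travel":[-0.054,0.255,0],"dr":[0,0,0]},{"travel":[-0.054,0.255,0],"dr":[0,0,0]},{"travel":[-0.054,0.255,0],"dr":[0,0,0]},{"travel":[-0.054,0.255,0],"dr":[0,0,0]},{"travel":[-0.054,0.255,0],"dr":[0,0,0]},{"travel":[-0.054,0.255,0],"dr":[0,0,0]},{"travel":[-0.05,0.2,0],"dr":[0,0,0]},{"travel":[0,0,0],"dr":[0,0,0]}]'
python3 -c "from h import *;goto(.4407,-.1446,.060,-92)"
```

```text
time_s: 5.83
eef_pos: [0.4499, -0.144, 0.1651]
eef_rot: [-0.001, 1.0, -0.013, 0.017]
wrist_force: [0.4, -0.6, 0.6]
opening: 0.703
pos [ 0.4499 -0.144   0.1651] yawy -91.4 j6 1.01 open 0.703 t 5.8 F [ 0.4 -0.6  0.6]
travel [-0.085  0.007  0.698] turn z 0.019 tilt 1.98
```

View pics/crop1.png

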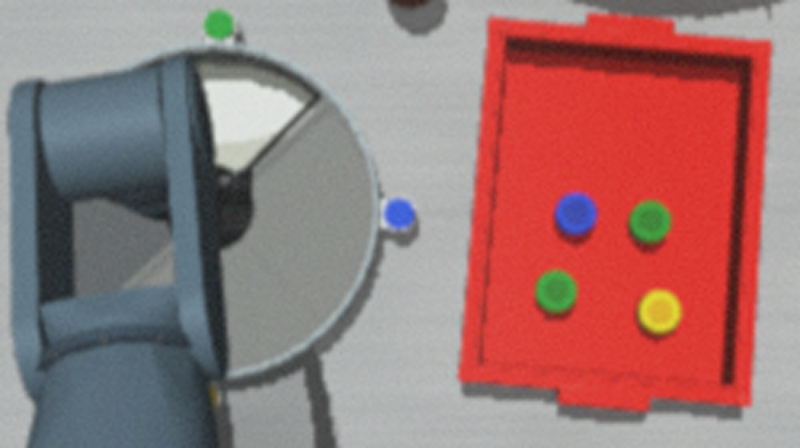

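The opening's right edge at (318,97) gives an opening centre of about −2°, so the opening is over the green quarter. A small tilt has crept in, so I'll add full rotation correction to the helper.

```bash
cat >> h.py <<'E'
def goto(x,y,z,yaw):
    "print remaining travel and turn, tool axes, full-scale units"
    o,R,ya=tcp();p=o["eef_pos"];d=np.array([x,y,z])-p
    c,s=np.cos(np.radians(yaw)),np.sin(np.radians(yaw))
    Y=np.array([c,s,0]);Z=np.array([0,0,-1.]);D=np.c_[np.cross(Y,Z),Y,Z]
    rv=np.degrees(Ro.from_matrix(R.T@D).as_rotvec())/30
    print("pos",p.round(4),"yawy %.1f"%ya,"j6 %.2f"%o["q"][5],"open %.3f"%o["opening"],"t %.1f"%o["time_s"],"F",o["wrist_force"].round(1))
    print("travel",(R.T@d/.15).round(3),"dr",rv.round(3))
E
python3 -c "from h import *;goto(.4407,-.1446,.060,-92)"
```

```text
pos [ 0.4499 -0.144   0.1651] yawy -91.4 j6 1.01 open 0.703 t 5.8 F [ 0.4 -0.6  0.6]
travel [-0.085  0.007  0.698] dr [-0.003 -0.066  0.019]
```

```bash
python3 -m handwheel '[{"travel":[-0.085,0.007,0],"dr":[0,-0.066,0.019]},{"travel":[0,0,0],"dr":[0,0,0]},{"travel":[0,0,0.2],"dr":[0,0,0]},{"travel":[0,0,0.2],"dr":[0,0,0]},{"travel":[0,0,0.2],"dr":[0,0,0]},{"travel":[0,0,0.08],"dr":[0,0,0]},{"travel":[0,0,0],"dr":[0,0,0]}]'
python3 -c "from h import *;goto(.4407,-.1446,.011,-92)"
```

```text
time_s: 6.42
eef_pos: [0.4432, -0.1465, 0.0632]
eef_rot: [0.002, 1.0, -0.021, 0.008]
wrist_force: [0.6, -0.2, 0.9]
opening: 0.703
pos [ 0.4432 -0.1465  0.0632] yawy -92.4 j6 1.03 open 0.703 t 6.4 F [ 0.6 -0.2  0.9]
travel [-0.022 -0.013  0.347] dr [ 0.007 -0.029 -0.012]
```

```bash
python3 -m handwheel '[{"travel":[-0.022,-0.013,0.1],"dr":[0.007,-0.029,0]},{"travel":[0,0,0.13],"dr":[0,0,0]},{"travel":[0,0,0.1],"dr":[0,0,0]},{"travel":[0,0,0],"dr":[0,0,0]},{"travel":[0,0,0],"dr":[0,0,0]}]'
python3 -c "from h import *;goto(.4407,-.1446,.011,-92)"
python3 -m handwheel '[{"travel":[0,0,0],"dr":[0,0,0]},{"travel":[0,0,0],"dr":[0,0,0]},{"travel":[0,0,0],"dr":[0,0,0]},{"travel":[0,0,0],"dr":[0,0,0]},{"travel":[0,0,0],"dr":[0,0,0]}]' -1
python3 -c "from h import *;goto(.4407,-.1446,.16,-92)"
```

```text
time_s: 6.83
eef_pos: [0.4448, -0.1422, 0.0152]
eef_rot: [0.001, 1.0, -0.019, 0.003]
wrist_force: [-0.3, 0.1, 0.6]
opening: 0.7
pos [ 0.4448 -0.1422  0.0152] yawy -92.1 j6 1.04 open 0.700 t 6.8 F [-0.3  0.1  0.6]
travel [-0.027  0.017  0.028] dr [ 0.002 -0.012 -0.004]
time_s: 7.25
eef_pos: [0.4486, -0.1431, 0.0204]
eef_rot: [0.003, 1.0, -0.018, 0.007]
wrist_force: [0.3, 0.8, -1.0]
opening: 0.464
pos [ 0.4486 -0.1431  0.0204] yawy -92.0 j6 1.04 open 0.464 t 7.2 F [ 0.3  0.8 -1. ]
travel [-0.039  0.016 -0.931] dr [ 0.01  -0.027 -0.001]
```

Grasped too high: the arm creeps up about 1 mm per idle row. I'll regrasp lower with a bias against the creep.

```bash
python3 -m handwheel '[{"travel":[0,0,0],"dr":[0,0,0]},{"travel":[0,0,0],"dr":[0,0,0]},{"travel":[-0.045,0,0.05],"dr":[0,-0.02,0]},{"travel":[-0.01,0,0.05],"dr":[0,0,0]},{"travel":[-0.005,0,0.007],"dr":[0,0,0]}]' 0.3
python3 -c "from h import *;goto(.4407,-.1446,.011,-92)"

```

```text
time_s: 7.67
eef_pos: [0.4401, -0.1438, 0.0043]
eef_rot: [0.003, 1.0, -0.018, 0.003]
wrist_force: [0.1, 0.3, 0.1]
opening: 0.651
pos [ 0.4401 -0.1438  0.0043] yawy -92.1 j6 1.04 open 0.651 t 7.7 F [0.1 0.3 0.1]
travel [ 0.004  0.006 -0.045] dr [ 0.013 -0.011 -0.002]
```

```bash
python3 -m handwheel '[{"travel":[0,0,-0.03],"dr":[0,0,0]},{"travel":[-0.004,0,0.005],"dr":[0,0,0]},{"travel":[-0.004,0,0.005],"dr":[0,0,0]},{"travel":[-0.004,0,0.005],"dr":[0,0,0]},{"travel":[-0.004,0,0.005],"dr":[0,0,0]}]' -1
python3 -c "from h import *;goto(.4407,-.1446,.16,-92)"

```

```text
time_s: 8.08
eef_pos: [0.4388, -0.1434, 0.0082]
eef_rot: [0.003, 1.0, -0.018, 0.003]
wrist_force: [-1.0, 4.0, 9.3]
opening: 0.471
pos [ 0.4388 -0.1434  0.0082] yawy -92.1 j6 1.04 open 0.471 t 8.1 F [-1.   4.   9.3]
travel [ 0.02   0.013 -1.012] dr [ 0.01  -0.013 -0.004]
```

```bash
python3 -m handwheel '[{"travel":[0,0,-0.2],"dr":[0,0,0]},{"travel":[0,0,-0.2],"dr":[0,0,0]},{"travel":[0,0,-0.2],"dr":[0,0,0]},{"travel":[0,0,-0.2],"dr":[0,0,-0.23]},{"travel":[0,0,-0.1],"dr":[0,0,-0.23]},{"travel":[0,0,0],"dr":[0,0,-0.23]},{"travel":[0,0,0],"dr":[0,0,-0.23]},{"travel":[0,0,0],"dr":[0,0,-0.23]},{"travel":[0,0,0],"dr":[0,0,-0.23]},{"travel":[0,0,0],"dr":[0,0,-0.23]},{"travel":[0,0,0],"dr":[0,0,-0.23]},{"travel":[0,0,0],"dr":[0,0,-0.23]},{"travel":[0,0,0],"dr":[0,0,-0.23]},{"travel":[0,0,0],"dr":[0,0,-0.23]},{"travel":[0,0,0],"dr":[0,0,-0.23]},{"travel":[0,0,0],"dr":[0,0,-0.23]},{"travel":[0,0,0],"dr":[0,0,-0.23]},{"travel":[0,0,0],"dr":[0,0,-0.2]}]'
python3 -c "from h import *;goto(.628,.2335,.14,18)"

```

```text
time_s: 9.58
eef_pos: [0.4332, -0.1416, 0.1462]
eef_rot: [0.0, 0.614, 0.789, -0.002]
wrist_force: [0.1, 0.0, -0.1]
opening: 0.472
pos [ 0.4332 -0.1416  0.1462] yawy 14.3 j6 -0.82 open 0.472 t 9.6 F [ 0.1  0.  -0.1]
travel [2.103 1.875 0.032] dr [-0.005  0.004 -0.124]
```

```bash
python3 -m handwheel '[{"travel":[0.198,0.177,0],"dr":[0,0,0]},{"travel":[0.198,0.177,0],"dr":[0,0,0]},{"travel":[0.198,0.177,0],"dr":[0,0,0]},{"travel":[0.198,0.177,0],"dr":[0,0,0]},{"travel":[0.198,0.177,0],"dr":[0,0,0]},{"travel":[0.198,0.177,0],"dr":[0,0,0]},{"travel":[0.198,0.177,0],"dr":[0,0,0]},{"travel":[0.198,0.177,0],"dr":[0,0,0]},{"travel":[0.198,0.177,0],"dr":[0,0,0]},{"travel":[0.15,0.13,0],"dr":[0,0,-0.12]},{"travel":[0,0,0],"dr":[0,0,0]}]'
python3 -c "from h import *;goto(.628,.2335,.09,18)"

```

```text
time_s: 10.5
eef_pos: [0.6163, 0.2158, 0.1402]
eef_rot: [0.0, 0.588, 0.809, -0.003]
wrist_force: [-1.4, -0.4, 0.3]
opening: 0.473
pos [0.6163 0.2158 0.1402] yawy 18.0 j6 -0.15 open 0.473 t 10.5 F [-1.4 -0.4  0.3]
travel [0.09  0.112 0.334] dr [-0.01   0.008 -0.001]
```

```bash
python3 -m handwheel '[{"travel":[0.09,0.112,0],"dr":[-0.01,0.008,0]},{"travel":[0,0,0],"dr":[0,0,0]},{"travel":[0,0,0.17],"dr":[0,0,0]},{"travel":[0,0,0.17],"dr":[0,0,0]},{"travel":[0,0,0],"dr":[0,0,0]}]'
python3 -c "from h import *;goto(.628,.2335,.012,18)"

```

```text
time_s: 10.92
eef_pos: [0.628, 0.2361, 0.0863]
eef_rot: [0.0, 0.586, 0.81, -0.001]
wrist_force: [-2.0, -1.0, -1.4]
opening: 0.475
pos [0.628  0.2361 0.0863] yawy 18.2 j6 -0.13 open 0.475 t 10.9 F [-2.  -1.  -1.4]
travel [-0.016 -0.005  0.495] dr [-0.002  0.002  0.007]
```

```bash
python3 -m handwheel '[{"travel":[-0.016,-0.005,0.12],"dr":[0,0,0]},{"travel":[0,0,0.12],"dr":[0,0,0]},{"travel":[0,0,0.12],"dr":[0,0,0]},{"travel":[0,0,0.12],"dr":[0,0,0]},{"travel":[0,0,0.01],"dr":[0,0,0]}]'
python3 -c "from h import *;goto(.628,.2335,.012,18)"

```

```text
time_s: 11.33
eef_pos: [0.6279, 0.2296, 0.0137]
eef_rot: [0.0, 0.588, 0.809, -0.002]
wrist_force: [-0.9, -0.3, -0.2]
opening: 0.468
pos [0.6279 0.2296 0.0137] yawy 18.0 j6 -0.14 open 0.468 t 11.3 F [-0.9 -0.3 -0.2]
travel [0.024 0.009 0.011] dr [-0.005  0.005  0.001]
```

Good. Release to a partial opening and lift straight up.

```bash
python3 -m handwheel '[{"travel":[0,0,0.02],"dr":[0,0,0]},{"travel":[0,0,0.005],"dr":[0,0,0]},{"travel":[0,0,0.005],"dr":[0,0,0]},{"travel":[0,0,-0.1],"dr":[0,0,0]},{"travel":[0,0,-0.2],"dr":[0,0,0]},{"travel":[0,0,-0.2],"dr":[0,0,0]},{"travel":[0,0,-0.2],"dr":[0,0,0]},{"travel":[0,0,-0.15],"dr":[0,0,0]}]' 0.2
python3 - <<'E'
from h import *
goto(.5098,-.2408,.14,-22)
im=viewer.camera("top")
for c in H: print(c,[(ray("top",b,.041).round(4),a) for b,a in blobs(im,c,(200,130,430,265))])
E
```

```text
time_s: 12.0
eef_pos: [0.6266, 0.228, 0.1464]
eef_rot: [-0.001, 0.588, 0.809, -0.004]
wrist_force: [0.8, -0.3, 0.6]
opening: 0.595
pos [0.6266 0.228  0.1464] yawy 17.9 j6 -0.14 open 0.595 t 12.0 F [ 0.8 -0.3  0.6]
travel [-2.734 -1.703  0.061] dr [-0.011  0.009  1.331]
blue [(array([ 0.5187, -0.1663]), np.int32(116)), (array([0.5208, 0.0111]), np.int32(54))]
green [(array([0.7191, 0.195 ]), np.int32(41)), (array([ 0.5098, -0.2408]), np.int32(108))]
yellow [(array([ 0.4195, -0.2473]), np.int32(129)), (array([0.3387, 0.2008]), np.int32(19))]
```

```bash
python3 -m handwheel '[{"travel":[-0.228,-0.142,0],"dr":[0,0,0]},{"travel":[-0.228,-0.142,0],"dr":[0,0,0]},{"travel":[-0.228,-0.142,0],"dr":[0,0,0]},{"travel":[-0.228,-0.142,0],"dr":[0,0,0]},{"travel":[-0.228,-0.142,0],"dr":[0,0,0]},{"travel":[-0.228,-0.142,0],"dr":[0,0,0]},{"travel":[-0.228,-0.142,0],"dr":[0,0,0]},{"travel":[-0.228,-0.142,0],"dr":[0,0,0]},{"travel":[-0.228,-0.142,0],"dr":[0,0,0]},{"travel":[-0.228,-0.142,0],"dr":[0,0,0]},{"travel":[-0.228,-0.142,0],"dr":[0,0,0]},{"travel":[-0.2,-0.12,0],"dr":[0,0,0]},{"travel":[0,0,0],"dr":[0,0,0.22]},{"travel":[0,0,0],"dr":[0,0,0.22]},{"travel":[0,0,0],"dr":[0,0,0.22]},{"travel":[0,0,0],"dr":[0,0,0.22]},{"travel":[0,0,0],"dr":[0,0,0.22]},{"travel":[0,0,0],"dr":[0,0,0.22]},{"travel":[0,0,0],"dr":[0,0,0]}]' 0.4
python3 -c "from h import *;goto(.5098,-.2408,.06,-22)"
```

```text
time_s: 13.63
eef_pos: [0.5252, -0.2594, 0.2041]
eef_rot: [0.031, 0.834, 0.55, 0.022]
wrist_force: [0.0, -0.3, 0.1]
opening: 0.694
pos [ 0.5252 -0.2594  0.2041] yawy -23.2 j6 -0.28 open 0.694 t 13.6 F [ 0.  -0.3  0.1]
travel [ 0.072 -0.216  0.947] dr [ 0.146 -0.001 -0.039]
```

```bash
python3 -m handwheel '[{"travel":[0.072,-0.216,0],"dr":[0.146,0,-0.039]},{"travel":[0,0,0],"dr":[0,0,0]},{"travel":[0,0,0.2],"dr":[0,0,0]},{"travel":[0,0,0.2],"dr":[0,0,0]},{"travel":[0,0,0.2],"dr":[0,0,0]},{"travel":[0,0,0.2],"dr":[0,0,0]},{"travel":[0,0,0],"dr":[0,0,0]}]'
python3 -c "from h import *;goto(.5098,-.2408,.06,-22)"
```

```text
time_s: 14.22
eef_pos: [0.507, -0.2414, 0.0928]
eef_rot: [0.012, 0.822, 0.57, 0.004]
wrist_force: [-1.9, 0.4, -0.4]
opening: 0.702
pos [ 0.507  -0.2414  0.0928] yawy -20.5 j6 -0.30 open 0.702 t 14.2 F [-1.9  0.4 -0.4]
travel [0.012 0.011 0.219] dr [0.047 0.013 0.049]
```

```bash
python3 -m handwheel '[{"travel":[0.012,0.011,0.1],"dr":[0.047,0.013,0.049]},{"travel":[0,0,0.15],"dr":[0,0,0]},{"travel":[0,0,0.15],"dr":[0,0,0]},{"travel":[0,0,0.12],"dr":[0,0,0]},{"travel":[0,0,0.005],"dr":[0,0,0]}]'
python3 -c "from h import *;goto(.5098,-.2408,.01,-22)"
```

```text
time_s: 14.63
eef_pos: [0.5161, -0.2449, 0.0221]
eef_rot: [0.007, 0.826, 0.564, 0.002]
wrist_force: [-1.3, 0.7, 1.0]
opening: 0.699
pos [ 0.5161 -0.2449  0.0221] yawy -21.3 j6 -0.28 open 0.699 t 14.6 F [-1.3  0.7  1. ]
travel [ 0.011 -0.05   0.08 ] dr [0.026 0.007 0.023]
```

```bash
python3 -m handwheel '[{"travel":[0.011,-0.05,0.04],"dr":[0.02,0,0]},{"travel":[0,0,0.04],"dr":[0,0,0]},{"travel":[0,0,0.007],"dr":[0,0,0]}]'
python3 -c "from h import *;goto(.5098,-.2408,.01,-22)"
python3 -m handwheel '[{"travel":[0,0,0.005],"dr":[0,0,0]},{"travel":[0,0,0.005],"dr":[0,0,0]},{"travel":[0,0,0.005],"dr":[0,0,0]},{"travel":[0,0,0.005],"dr":[0,0,0]}]' -1
python3 -c "from h import *;goto(.5098,-.2408,.1,-22)"
```

```text
time_s: 14.88
eef_pos: [0.5125, -0.2427, 0.0138]
eef_rot: [0.005, 0.825, 0.566, 0.0]
wrist_force: [0.1, -0.0, 0.7]
opening: 0.7
pos [ 0.5125 -0.2427  0.0138] yawy -21.1 j6 -0.28 open 0.700 t 14.9 F [ 0.1 -0.   0.7]
travel [ 0.005 -0.022  0.025] dr [0.017 0.01  0.03 ]
time_s: 15.22
eef_pos: [0.515, -0.2444, 0.015]
eef_rot: [0.008, 0.824, 0.566, 0.001]
wrist_force: [-0.8, -0.1, -0.3]
opening: 0.468
pos [ 0.515  -0.2444  0.015 ] yawy -21.0 j6 -0.28 open 0.468 t 15.2 F [-0.8 -0.1 -0.3]
travel [ 0.006 -0.032 -0.567] dr [0.029 0.014 0.032]
```

```bash
python3 -m handwheel '[{"travel":[0,0,-0.1],"dr":[0,0,0]},{"travel":[0,0,-0.2],"dr":[0,0,0]},{"travel":[0,0,-0.2],"dr":[0,0,0]},{"travel":[0,0,-0.2],"dr":[0,0,0]},{"travel":[0,0,-0.2],"dr":[0.03,0,0]},{"travel":[0,0,0],"dr":[0,0,0]}]'
python3 -c "from h import *;goto(.6259,.1617,.14,-22)"
```

```text
time_s: 15.72
eef_pos: [0.5113, -0.2413, 0.1532]
eef_rot: [-0.002, 0.824, 0.566, -0.004]
wrist_force: [0.3, -0.7, -0.0]
opening: 0.469
pos [ 0.5113 -0.2413  0.1532] yawy -21.0 j6 -0.28 open 0.469 t 15.7 F [ 0.3 -0.7 -0. ]
travel [ 2.782 -0.251  0.075] dr [-0.014  0.01   0.032]
```

```bash
python3 -m handwheel '[{"travel":[0.26,-0.024,0],"dr":[0,0,0]},{"travel":[0.26,-0.024,0],"dr":[0,0,0]},{"travel":[0.26,-0.024,0],"dr":[0,0,0]},{"travel":[0.26,-0.024,0],"dr":[0,0,0]},{"travel":[0.26,-0.024,0],"dr":[0,0,0]},{"travel":[0.26,-0.024,0],"dr":[0,0,0]},{"travel":[0.26,-0.024,0],"dr":[0,0,0]},{"travel":[0.26,-0.024,0],"dr":[0,0,0]},{"travel":[0.26,-0.024,0],"dr":[0,0,0]},{"travel":[0.2,-0.02,0],"dr":[0,0,0]},{"travel":[0.1,0,0],"dr":[0,0,0]},{"travel":[0,0,0],"dr":[0,0,0]}]'
python3 -c "from h import *;goto(.6259,.1617,.09,-22)"
```

```text
time_s: 16.72
eef_pos: [0.6279, 0.1544, 0.152]
eef_rot: [0.004, 0.826, 0.563, -0.001]
wrist_force: [-0.3, -0.3, -0.1]
opening: 0.47
pos [0.6279 0.1544 0.152 ] yawy -21.4 j6 0.44 open 0.470 t 16.7 F [-0.3 -0.3 -0.1]
travel [ 0.043 -0.032  0.413] dr [0.009 0.013 0.019]
```

```bash
python3 -m handwheel '[{"travel":[0.043,-0.032,0],"dr":[0,0,0]},{"travel":[0,0,0.2],"dr":[0,0,0]},{"travel":[0,0,0.2],"dr":[0,0,0]},{"travel":[0,0,0.02],"dr":[0,0,0]}]'
python3 -c "from h import *;goto(.6259,.1617,.017,-22)"
```

```text
time_s: 17.05
eef_pos: [0.6267, 0.1622, 0.0892]
eef_rot: [0.005, 0.826, 0.564, 0.001]
wrist_force: [-1.5, -1.5, -0.7]
opening: 0.466
pos [0.6267 0.1622 0.0892] yawy -21.4 j6 0.45 open 0.466 t 17.1 F [-1.5 -1.5 -0.7]
travel [-0.003 -0.008  0.481] dr [0.018 0.01  0.022]
```

```bash
python3 -m handwheel '[{"travel":[0,-0.005,0.12],"dr":[0.015,0.01,0]},{"travel":[0,0,0.12],"dr":[0,0,0]},{"travel":[0,0,0.12],"dr":[0,0,0]},{"travel":[0,0,0.11],"dr":[0,0,0]},{"travel":[0,0,0.01],"dr":[0,0,0]}]'
python3 -c "from h import *;goto(.6259,.1617,.017,-22)"
```

```text
time_s: 17.47
eef_pos: [0.6269, 0.1575, 0.0187]
eef_rot: [0.001, 0.828, 0.561, 0.001]
wrist_force: [-1.7, 0.2, -0.2]
opening: 0.468
pos [0.6269 0.1575 0.0187] yawy -21.7 j6 0.44 open 0.468 t 17.5 F [-1.7  0.2 -0.2]
travel [ 0.024 -0.017  0.012] dr [0.005 0.    0.01 ]
```

```bash
python3 -m handwheel '[{"travel":[0,0,0.015],"dr":[0,0,0]},{"travel":[0,0,0.005],"dr":[0,0,0]},{"travel":[0,0,0.005],"dr":[0,0,0]},{"travel":[0,0,-0.1],"dr":[0,0,0]},{"travel":[0,0,-0.2],"dr":[0,0,0]},{"travel":[0,0,-0.2],"dr":[0,0,0]},{"travel":[0,0,-0.2],"dr":[0,0,0]},{"travel":[0,0,-0.15],"dr":[0,0,0]},{"travel":[0,0,0],"dr":[0,0,0]}]' 0.2
python3 - <<'E'
from h import *
goto(.5285,.201,.14,89)
im=viewer.camera("top");cv2.imwrite("pics/top2.png",im[:,:,::-1])
for c in H: print(c,[(ray("top",b,.041).round(4),a) for b,a in blobs(im,c,(200,130,430,265))])
im=viewer.camera("scene")[130:280,180:430];cv2.imwrite("pics/sc2.png",cv2.resize(im,None,fx=3.2,fy=3.2,interpolation=cv2.INTER_CUBIC)[:,:,::-1])
E
```

```text
time_s: 18.22
eef_pos: [0.628, 0.1553, 0.1556]
eef_rot: [0.002, 0.828, 0.56, 0.003]
wrist_force: [0.9, -0.2, 1.4]
opening: 0.598
pos [0.628  0.1553 0.1556] yawy -21.9 j6 0.44 open 0.598 t 18.2 F [ 0.9 -0.2  1.4]
travel [ 0.035 -0.73   0.099] dr [ 0.012  0.01  -3.696]
blue [(array([ 0.5187, -0.1663]), np.int32(116)), (array([0.5208, 0.0111]), np.int32(54))]
green []
yellow [(array([ 0.4192, -0.2476]), np.int32(128))]
```

View pics/sc2.png

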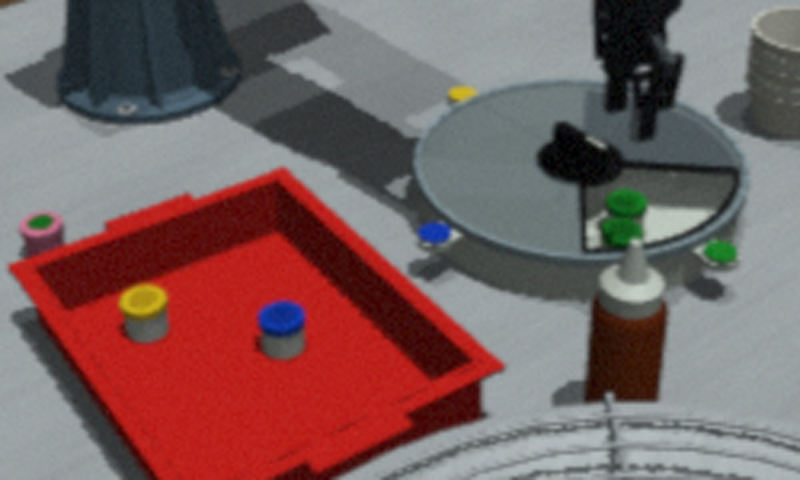

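Both green pots, at (625,205) and (622,232), sit in the green compartment below the cover. The blue and yellow pots are still in the tub. Next I turn the cover to blue.

```bash
python3 -m handwheel '[{"travel":[0.01,-0.24,0],"dr":[0,0,0]},{"travel":[0.01,-0.24,0],"dr":[0,0,0]},{"travel":[0.01,-0.24,0],"dr":[0,0,0]},{"travel":[0,0,0],"dr":[0,0,-0.23]},{"travel":[0,0,0],"dr":[0,0,-0.23]},{"travel":[0,0,0],"dr":[0,0,-0.23]},{"travel":[0,0,0],"dr":[0,0,-0.23]},{"travel":[0,0,0],"dr":[0,0,-0.23]},{"travel":[0,0,0],"dr":[0,0,-0.23]},{"travel":[0,0,0],"dr":[0,0,-0.23]},{"travel":[0,0,0],"dr":[0,0,-0.23]},{"travel":[0,0,0],"dr":[0,0,-0.23]},{"travel":[0,0,0],"dr":[0,0,-0.23]},{"travel":[0,0,0],"dr":[0,0,-0.23]},{"travel":[0,0,0],"dr":[0,0,-0.23]},{"travel":[0,0,0],"dr":[0,0,-0.23]},{"travel":[0,0,0],"dr":[0,0,-0.23]},{"travel":[0,0,0],"dr":[0,0,-0.23]},{"travel":[0,0,0],"dr":[0,0,-0.23]},{"travel":[0,0,0],"dr":[0,0,0]}]'
python3 -c "from h import *;goto(.529,.201,.09,89)"
```

```text
time_s: 19.98
eef_pos: [0.4978, 0.1971, 0.1184]
eef_rot: [-0.027, -0.021, 0.999, -0.004]
wrist_force: [-0.7, -0.6, -0.4]
opening: 0.598
pos [0.4978 0.1971 0.1184] yawy 92.4 j6 -1.46 open 0.598 t 20.0 F [-0.7 -0.6 -0.4]
travel [-0.219  0.018  0.177] dr [-0.017 -0.105  0.114]
```

```bash
python3 -m handwheel '[{"travel":[-0.219,0.018,0],"dr":[-0.017,-0.105,0.114]},{"travel":[0,0,0],"dr":[0,0,0]},{"travel":[0,0,0.07],"dr":[0,0,0]},{"travel":[0,0,0],"dr":[0,0,0]}]'
python3 -c "from h import *;goto(.529,.201,.062,89)"
```

```text
time_s: 20.32
eef_pos: [0.5276, 0.2007, 0.1009]
eef_rot: [-0.003, 0.016, 1.0, -0.001]
wrist_force: [0.8, -0.2, -0.5]
opening: 0.603
pos [0.5276 0.2007 0.1009] yawy 88.2 j6 -1.39 open 0.603 t 20.3 F [ 0.8 -0.2 -0.5]
travel [-0.011  0.002  0.259] dr [-0.002 -0.012 -0.026]
```

```bash
python3 -m handwheel '[{"travel":[-0.01,0,0.12],"dr":[0,-0.01,-0.02]},{"travel":[0,0,0.12],"dr":[0,0,0]},{"travel":[0,0,0.03],"dr":[0,0,0]}]'
python3 -m handwheel '[{"travel":[0,0,0.005],"dr":[0,0,0]},{"travel":[0,0,0.005],"dr":[0,0,0]},{"travel":[0,0,0.005],"dr":[0,0,0]},{"travel":[0,0,0.005],"dr":[0,0,0]},{"travel":[0,0,0.005],"dr":[0,0,0]},{"travel":[0,0,0.005],"dr":[0,0,0]}]' -1
python3 -c "from h import *;goto(.529,.201,.062,-2)"
```

```text
time_s: 20.57
eef_pos: [0.5273, 0.2005, 0.0584]
eef_rot: [-0.002, 0.012, 1.0, -0.001]
wrist_force: [-0.3, 0.1, -0.3]
opening: 0.599
time_s: 21.07
eef_pos: [0.5254, 0.2014, 0.0555]
eef_rot: [-0.004, 0.013, 1.0, -0.0]
wrist_force: [-3.5, -0.8, 4.9]
opening: 0.176
pos [0.5254 0.2014 0.0555] yawy 88.5 j6 -1.39 open 0.176 t 21.1 F [-3.5 -0.8  4.9]
travel [-0.023 -0.002 -0.044] dr [-0.012 -0.009  3.017]
```

```bash
python3 -m handwheel '[{"travel":[-0.02,0,-0.04],"dr":[0,0,0]},{"travel":[0,0,0],"dr":[0,0,0.215]},{"travel":[0,0,0],"dr":[0,0,0.215]},{"travel":[0,0,0],"dr":[0,0,0.215]},{"travel":[0,0,0],"dr":[0,0,0.215]},{"travel":[0,0,0],"dr":[0,0,0.215]},{"travel":[0,0,0],"dr":[0,0,0.215]},{"travel":[0,0,0],"dr":[0,0,0.215]},{"travel":[0,0,0],"dr":[0,0,0.215]},{"travel":[0,0,0],"dr":[0,0,0.215]},{"travel":[0,0,0],"dr":[0,0,0.215]},{"travel":[0,0,0],"dr":[0,0,0.215]},{"travel":[0,0,0],"dr":[0,0,0.215]},{"travel":[0,0,0],"dr":[0,0,0.215]},{"travel":[0,0,0],"dr":[0,0,0.215]},{"travel":[0,0,0],"dr":[0,0,0]}]'
python3 -c "from h import *;goto(.529,.201,.062,-2)"
```

```text
time_s: 22.4
eef_pos: [0.5297, 0.2054, 0.0557]
eef_rot: [-0.004, 0.745, 0.667, 0.002]
wrist_force: [-1.2, -0.5, -0.8]
opening: 0.171
pos [0.5297 0.2054 0.0557] yawy -6.3 j6 0.26 open 0.171 t 22.4 F [-1.2 -0.5 -0.8]
travel [-0.029 -0.002 -0.042] dr [-0.004 -0.015 -0.143]
```

```bash
python3 -m handwheel '[{"travel":[0,0,0],"dr":[0,0,0]},{"travel":[0,0,0],"dr":[0,0,0]},{"travel":[0,0,0],"dr":[0,0,0]},{"travel":[0,0,0],"dr":[0,0,0]},{"travel":[0,0,-0.2],"dr":[0,0,0]},{"travel":[0,0,-0.2],"dr":[0,0,0]},{"travel":[0,0,-0.15],"dr":[0,0,0]},{"travel":[0,0,0],"dr":[0,0,0]}]' 0.4
python3 -c "from h import *;goto(.5187,-.1663,.13,-4)"
```

```text
time_s: 23.07
eef_pos: [0.5293, 0.2042, 0.1404]
eef_rot: [-0.004, 0.739, 0.673, 0.001]
wrist_force: [0.8, 0.1, 1.2]
opening: 0.696
pos [0.5293 0.2042 0.1404] yawy -5.4 j6 0.25 open 0.696 t 23.1 F [0.8 0.1 1.2]
travel [-2.466  0.161  0.052] dr [-0.01  -0.013 -0.046]
```

```bash
python3 -m handwheel '[{"travel":[-0.25,0.016,0],"dr":[0,0,0]},{"travel":[-0.25,0.016,0],"dr":[0,0,0]},{"travel":[-0.25,0.016,0],"dr":[0,0,0]},{"travel":[-0.25,0.016,0],"dr":[0,0,0]},{"travel":[-0.25,0.016,0],"dr":[0,0,0]},{"travel":[-0.25,0.016,0],"dr":[0,0,0]},{"travel":[-0.25,0.016,0],"dr":[0,0,0]},{"travel":[-0.25,0.016,0],"dr":[0,0,0]},{"travel":[-0.25,0.016,0],"dr":[0,0,0]},{"travel":[-0.2,0.016,0],"dr":[0,0,0]},{"travel":[0,0,0],"dr":[0,0,0]}]'
python3 - <<'E'
from h import *
goto(.5187,-.1663,.06,-4)
im=viewer.camera("top")
for c in H: print(c,[(ray("top",b,.041).round(4),a) for b,a in blobs(im,c,(200,130,430,265))])
im=viewer.camera("scene")[130:280,180:430];cv2.imwrite("pics/sc3.png",cv2.resize(im,None,fx=3.2,fy=3.2,interpolation=cv2.INTER_CUBIC)[:,:,::-1])
E
```

```text
time_s: 23.98
eef_pos: [0.5236, -0.1777, 0.1391]
eef_rot: [0.0, 0.732, 0.681, 0.005]
wrist_force: [-0.3, -0.0, -0.4]
opening: 0.703
pos [ 0.5236 -0.1777  0.1391] yawy -4.1 j6 -0.48 open 0.703 t 24.0 F [-0.3 -0.  -0.4]
travel [ 0.07  -0.041  0.527] dr [ 0.013 -0.012 -0.003]
blue [(array([ 0.5184, -0.1643]), np.int32(101)), (array([0.5208, 0.0111]), np.int32(54))]
green [(array([0.7191, 0.1947]), np.int32(42))]
yellow [(array([0.3376, 0.2087]), np.int32(63))]
```

View pics/sc3.png

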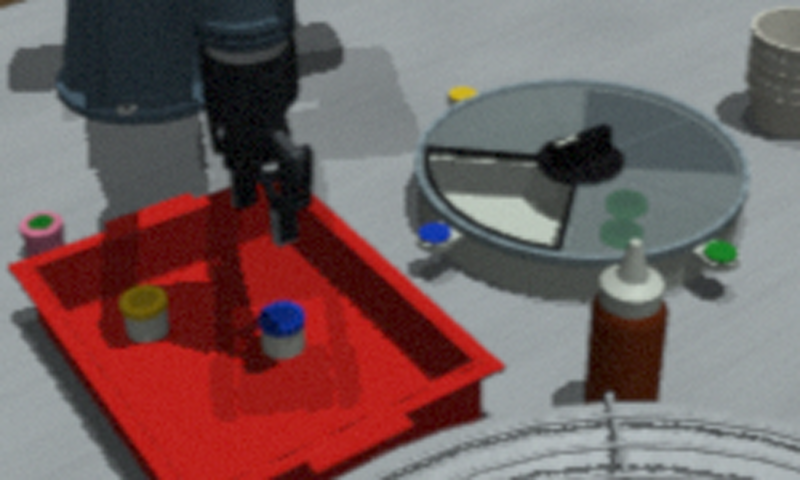

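The cover opening is now over the blue quarter. The green pots show through the cover, and the blue (282,325) and yellow (145,310) pots haven't moved. Next is the blue pot.

```bash
python3 -m handwheel '[{"travel":[0.07,-0.04,0],"dr":[0.013,-0.012,0]},{"travel":[0,0,0],"dr":[0,0,0]},{"travel":[0,0,0.2],"dr":[0,0,0]},{"travel":[0,0,0.2],"dr":[0,0,0]},{"travel":[0,0,0.1],"dr":[0,0,0]},{"travel":[0,0,0.01],"dr":[0,0,0]}]'
python3 -c "from h import *;goto(.5187,-.1663,.01,-4)"
```

```text
time_s: 24.58
eef_pos: [0.5187, -0.1518, 0.0615]
eef_rot: [-0.0, 0.727, 0.686, 0.001]
wrist_force: [-0.5, 0.1, -0.6]
opening: 0.701
pos [ 0.5187 -0.1518  0.0615] yawy -3.3 j6 -0.45 open 0.701 t 24.6 F [-0.5  0.1 -0.6]
travel [-0.097  0.005  0.343] dr [ 0.003 -0.004  0.023]
```

```bash
python3 -m handwheel '[{"travel":[-0.085,0.005,0.05],"dr":[0,0,0]},{"travel":[0,0,0.13],"dr":[0,0,0]},{"travel":[0,0,0.13],"dr":[0,0,0]},{"travel":[0,0,0.01],"dr":[0,0,0]}]'
python3 -c "from h import *;goto(.5187,-.1663,.01,-4)"
```

```text
time_s: 24.92
eef_pos: [0.5209, -0.1618, 0.0143]
eef_rot: [0.002, 0.724, 0.69, 0.002]
wrist_force: [-0.4, -0.1, -0.6]
opening: 0.698
pos [ 0.5209 -0.1618  0.0143] yawy -2.8 j6 -0.47 open 0.698 t 24.9 F [-0.4 -0.1 -0.6]
travel [-0.031 -0.013  0.029] dr [ 0.009 -0.     0.041]
```

```bash
python3 -m handwheel '[{"travel":[-0.03,-0.013,0.028],"dr":[0,0,0]},{"travel":[0,0,0.006],"dr":[0,0,0]},{"travel":[0,0,0.004],"dr":[0,0,0]},{"travel":[0,0,0.004],"dr":[0,0,0]},{"travel":[0,0,0.004],"dr":[0,0,0]}]' -1
python3 -m handwheel '[{"travel":[0,0,-0.1],"dr":[0,0,0]},{"travel":[0,0,-0.2],"dr":[0,0,0]},{"travel":[0,0,-0.2],"dr":[0,0,0]},{"travel":[0,0,-0.2],"dr":[0,0,0]},{"travel":[0,0,-0.15],"dr":[0,0,0]},{"travel":[0,0,0],"dr":[0,0,0]}]'
python3 -c "from h import *;goto(.525,.096,.14,-4)"
```

```text
time_s: 25.33
eef_pos: [0.5212, -0.1678, 0.0113]
eef_rot: [0.004, 0.723, 0.691, 0.002]
wrist_force: [0.2, 0.3, 0.1]
opening: 0.473
time_s: 25.83
eef_pos: [0.5192, -0.1669, 0.145]
eef_rot: [0.003, 0.723, 0.691, 0.002]
wrist_force: [1.1, -1.5, 0.4]
opening: 0.467
pos [ 0.5192 -0.1669  0.145 ] yawy -2.6 j6 -0.48 open 0.467 t 25.8 F [ 1.1 -1.5  0.4]
travel [ 1.752 -0.042  0.03 ] dr [0.015 0.003 0.045]
```

```bash
python3 -m handwheel '[{"travel":[0.25,-0.006,0],"dr":[0,0,0]},{"travel":[0.25,-0.006,0],"dr":[0,0,0]},{"travel":[0.25,-0.006,0],"dr":[0,0,0]},{"travel":[0.25,-0.006,0],"dr":[0,0,0]},{"travel":[0.25,-0.006,0],"dr":[0,0,0]},{"travel":[0.25,-0.006,0],"dr":[0,0,0]},{"travel":[0.2,-0.006,0],"dr":[0,0,0.04]},{"travel":[0,0,0],"dr":[0,0,0]}]'
python3 -c "from h import *;goto(.525,.096,.09,-4)"
```

```text
time_s: 26.5
eef_pos: [0.5271, 0.0944, 0.146]
eef_rot: [0.008, 0.734, 0.679, 0.004]
wrist_force: [0.4, 0.8, 0.0]
opening: 0.471
pos [0.5271 0.0944 0.146 ] yawy -4.4 j6 0.04 open 0.471 t 26.5 F [0.4 0.8 0. ]
travel [ 0.011 -0.022  0.373] dr [ 0.035  0.009 -0.014]
```

```bash
python3 -m handwheel '[{"travel":[0.011,-0.02,0.1],"dr":[0.035,0.009,0]},{"travel":[0,0,0.2],"dr":[0,0,0]},{"travel":[0,0,0.1],"dr":[0,0,0]},{"travel":[0,0,0.02],"dr":[0,0,0]}]'
python3 -c "from h import *;goto(.525,.096,.013,-4)"
```

```text
time_s: 26.83
eef_pos: [0.5255, 0.0989, 0.0821]
eef_rot: [0.002, 0.731, 0.682, 0.002]
wrist_force: [0.1, -0.8, -0.8]
opening: 0.47
pos [0.5255 0.0989 0.0821] yawy -4.0 j6 0.03 open 0.470 t 26.8 F [ 0.1 -0.8 -0.8]
travel [-0.02  -0.004  0.46 ] dr [0.009 0.    0.001]
```

```bash
python3 -m handwheel '[{"travel":[-0.02,-0.004,0.12],"dr":[0,0,0]},{"travel":[0,0,0.12],"dr":[0,0,0]},{"travel":[0,0,0.12],"dr":[0,0,0]},{"travel":[0,0,0.08],"dr":[0,0,0]},{"travel":[0,0,0.01],"dr":[0,0,0]}]'
python3 -c "from h import *;goto(.525,.096,.013,-4)"
```

```text
time_s: 27.25
eef_pos: [0.5256, 0.0936, 0.0125]
eef_rot: [0.002, 0.731, 0.682, 0.002]
wrist_force: [-0.8, 0.4, -1.2]
opening: 0.469
pos [0.5256 0.0936 0.0125] yawy -4.0 j6 0.02 open 0.469 t 27.2 F [-0.8  0.4 -1.2]
travel [ 0.015 -0.005 -0.003] dr [ 0.011  0.001 -0.   ]
```

```bash
python3 -m handwheel '[{"travel":[0,0,0.005],"dr":[0,0,0]},{"travel":[0,0,0.005],"dr":[0,0,0]},{"travel":[0,0,0.005],"dr":[0,0,0]},{"travel":[0,0,-0.1],"dr":[0,0,0]},{"travel":[0,0,-0.2],"dr":[0,0,0]},{"travel":[0,0,-0.2],"dr":[0,0,0]},{"travel":[0,0,-0.2],"dr":[0,0,0]},{"travel":[0,0,-0.1],"dr":[0,0,0]},{"travel":[0,0,0],"dr":[0,0,0]}]' 0.2
python3 -c "from h import *;goto(.5285,.201,.1,-6)"
```

```text
time_s: 28.0
eef_pos: [0.5273, 0.093, 0.141]
eef_rot: [0.005, 0.731, 0.682, 0.004]
wrist_force: [0.5, 0.4, -0.3]
opening: 0.599
pos [0.5273 0.093  0.141 ] yawy -4.0 j6 0.02 open 0.599 t 28.0 F [ 0.5  0.4 -0.3]
travel [ 0.719 -0.046  0.272] dr [0.022 0.001 0.066]
```

```bash
python3 -m handwheel '[{"travel":[0.24,-0.015,0],"dr":[0,0,0]},{"travel":[0.24,-0.015,0],"dr":[0,0,0]},{"travel":[0.23,-0.015,0],"dr":[0.02,0,0.06]},{"travel":[0,0,0],"dr":[0,0,0]},{"travel":[0,0,0.15],"dr":[0,0,0]},{"travel":[0,0,0.1],"dr":[0,0,0]},{"travel":[0,0,0],"dr":[0,0,0]}]'
python3 -c "from h import *;goto(.5285,.201,.064,-6)"
```

```text
time_s: 28.58
eef_pos: [0.5329, 0.2042, 0.1063]
eef_rot: [0.005, 0.743, 0.669, 0.006]
wrist_force: [-0.2, 0.0, -0.4]
opening: 0.603
pos [0.5329 0.2042 0.1063] yawy -6.0 j6 0.26 open 0.603 t 28.6 F [-0.2  0.  -0.4]
travel [-0.025 -0.032  0.282] dr [ 0.03  -0.004  0.   ]
```

```bash
python3 -m handwheel '[{"travel":[-0.02,-0.03,0.1],"dr":[0.03,0,0]},{"travel":[0,0,0.1],"dr":[0,0,0]},{"travel":[0,0,0.06],"dr":[0,0,0]},{"travel":[0,0,0],"dr":[0,0,0]}]'
python3 -m handwheel '[{"travel":[0,0,0],"dr":[0,0,0]},{"travel":[0,0,0],"dr":[0,0,0]},{"travel":[0,0,0],"dr":[0,0,0]},{"travel":[0,0,0],"dr":[0,0,0]},{"travel":[0,0,0],"dr":[0,0,0]},{"travel":[0,0,0],"dr":[0,0,0]}]' -1
python3 -c "from h import *;goto(.529,.201,.062,-92)"
```

```text
time_s: 28.92
eef_pos: [0.5273, 0.2006, 0.0642]
eef_rot: [-0.002, 0.743, 0.669, -0.0]
wrist_force: [-0.4, 0.6, 0.1]
opening: 0.601
time_s: 29.42
eef_pos: [0.5291, 0.1995, 0.0646]
eef_rot: [-0.001, 0.744, 0.668, 0.001]
wrist_force: [2.1, 0.5, -5.9]
opening: 0.174
pos [0.5291 0.1995 0.0646] yawy -6.1 j6 0.25 open 0.174 t 29.4 F [ 2.1  0.5 -5.9]
travel [ 0.01  -0.002  0.017] dr [-0.004 -0.004  2.863]
```

```bash
python3 -m handwheel '[{"travel":[0,0,0],"dr":[0,0,0.211]},{"travel":[0,0,0],"dr":[0,0,0.211]},{"travel":[0,0,0],"dr":[0,0,0.211]},{"travel":[0,0,0],"dr":[0,0,0.211]},{"travel":[0,0,0],"dr":[0,0,0.211]},{"travel":[0,0,0],"dr":[0,0,0.211]},{"travel":[0,0,0],"dr":[0,0,0.211]},{"travel":[0,0,0],"dr":[0,0,0.211]},{"travel":[0,0,0],"dr":[0,0,0.211]},{"travel":[0,0,0],"dr":[0,0,0.211]},{"travel":[0,0,0],"dr":[0,0,0.211]},{"travel":[0,0,0],"dr":[0,0,0.211]},{"travel":[0,0,0],"dr":[0,0,0.211]},{"travel":[0,0,0],"dr":[0,0,0]}]'
python3 -c "from h import *;goto(.529,.201,.062,-92)"
python3 -m handwheel '[{"travel":[0,0,0],"dr":[0,0,0]},{"travel":[0,0,0],"dr":[0,0,0]},{"travel":[0,0,0],"dr":[0,0,0]},{"travel":[0,0,0],"dr":[0,0,0]},{"travel":[0,0,-0.2],"dr":[0,0,0]},{"travel":[0,0,-0.2],"dr":[0,0,0]},{"travel":[0,0,-0.15],"dr":[0,0,0]},{"travel":[0,0,0],"dr":[0,0,0]}]' 0.4
python3 -c "from h import *;goto(.4195,-.2473,.14,-92)"
```

```text
time_s: 30.58
eef_pos: [0.5274, 0.2015, 0.0646]
eef_rot: [-0.002, 1.0, -0.019, 0.0]
wrist_force: [1.0, -0.3, -6.1]
opening: 0.172
pos [0.5274 0.2015 0.0646] yawy -92.1 j6 1.76 open 0.172 t 30.6 F [ 1.  -0.3 -6.1]
travel [0.011 0.003 0.017] dr [-0.007 -0.    -0.005]
time_s: 31.25
eef_pos: [0.5269, 0.201, 0.1513]
eef_rot: [-0.002, 1.0, -0.011, -0.001]
wrist_force: [1.4, -0.4, 0.7]
opening: 0.698
pos [0.5269 0.201  0.1513] yawy -91.2 j6 1.74 open 0.698 t 31.2 F [ 1.4 -0.4  0.7]
travel [-0.652  3.004  0.067] dr [-0.006  0.003  0.026]
```

```bash
python3 -m handwheel '[{"travel":[-0.054,0.25,0],"dr":[0,0,0]},{"travel":[-0.054,0.25,0],"dr":[0,0,0]},{"travel":[-0.054,0.25,0],"dr":[0,0,0]},{"travel":[-0.054,0.25,0],"dr":[0,0,0]},{"travel":[-0.054,0.25,0],"dr":[0,0,0]},{"travel":[-0.054,0.25,0],"dr":[0,0,0]},{"travel":[-0.054,0.25,0],"dr":[0,0,0]},{"travel":[-0.054,0.25,0],"dr":[0,0,0]},{"travel":[-0.054,0.25,0],"dr":[0,0,0]},{"travel":[-0.054,0.25,0],"dr":[0,0,0]},{"travel":[-0.054,0.25,0],"dr":[0,0,0]},{"travel":[-0.054,0.22,0],"dr":[0,0,0]},{"travel":[0,0,0],"dr":[0,0,0]}]'
python3 - <<'E'
from h import *
goto(.4195,-.2473,.06,-92)
im=viewer.camera("top");cv2.imwrite("pics/top4.png",im[:,:,::-1])
for c in H: print(c,[(ray("top",b,.041).round(4),a) for b,a in blobs(im,c,(200,130,430,265))])
s=viewer.camera("scene");print(blobs(s,"yellow",(180,140,420,290)))
im=s[130:280,180:430];cv2.imwrite("pics/sc4.png",cv2.resize(im,None,fx=3.2,fy=3.2,interpolation=cv2.INTER_CUBIC)[:,:,::-1])
E
```

```text
time_s: 32.33
eef_pos: [0.4224, -0.2607, 0.1526]
eef_rot: [0.0, 1.0, 0.001, 0.007]
wrist_force: [0.6, -0.9, 0.1]
opening: 0.701
pos [ 0.4224 -0.2607  0.1526] yawy -89.8 j6 0.76 open 0.701 t 32.3 F [ 0.6 -0.9  0.1]
travel [-0.027 -0.09   0.617] dr [ 0.    -0.026  0.072]
blue [(array([0.5208, 0.0111]), np.int32(54))]
green [(array([0.7191, 0.195 ]), np.int32(41))]
yellow [(array([0.3376, 0.2087]), np.int32(63))]
[(array([323.8, 158.6]), np.int32(22)), (array([224.1, 224.1]), np.int32(124))]
```

View pics/sc4.png

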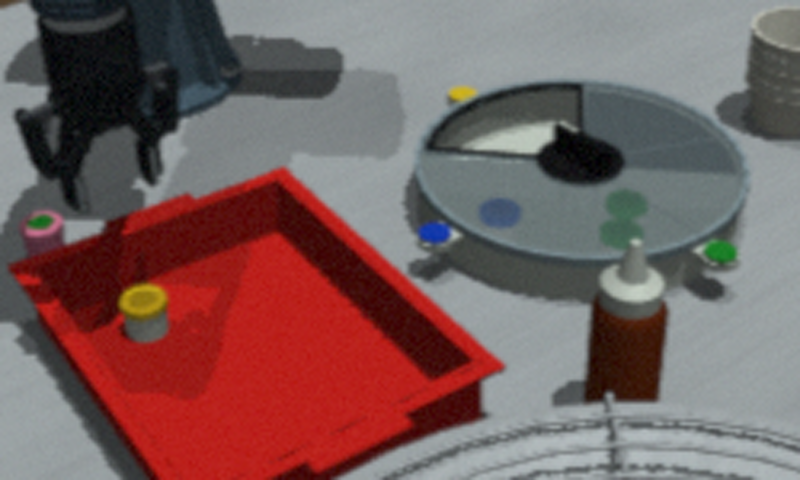

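The opening is over the yellow quarter. The blue pot is inside, and the yellow pot is unmoved in the tub at (145,312).

```bash
python3 -m handwheel '[{"travel":[-0.027,-0.09,0],"dr":[0,-0.026,0.07]},{"travel":[0,0,0],"dr":[0,0,0]},{"travel":[0,0,0.2],"dr":[0,0,0]},{"travel":[0,0,0.2],"dr":[0,0,0]},{"travel":[0,0,0.18],"dr":[0,0,0]},{"travel":[0,0,0.01],"dr":[0,0,0]}]'
python3 -c "from h import *;goto(.4195,-.2473,.01,-92)"
```

```text
time_s: 32.93
eef_pos: [0.4229, -0.2378, 0.063]
eef_rot: [0.0, 1.0, -0.01, 0.003]
wrist_force: [-1.2, 0.5, -0.5]
opening: 0.702
pos [ 0.4229 -0.2378  0.063 ] yawy -91.1 j6 0.83 open 0.702 t 32.9 F [-1.2  0.5 -0.5]
travel [-0.023  0.064  0.353] dr [ 0.    -0.011  0.03 ]
```

```bash
python3 -m handwheel '[{"travel":[-0.02,0.055,0.05],"dr":[0,-0.01,0]},{"travel":[0,0,0.13],"dr":[0,0,0]},{"travel":[0,0,0.14],"dr":[0,0,0]},{"travel":[0,0,0.01],"dr":[0,0,0]}]'
python3 -c "from h import *;goto(.4195,-.2473,.01,-92)"
```

```text
time_s: 33.27
eef_pos: [0.4226, -0.2466, 0.0148]
eef_rot: [0.002, 1.0, -0.005, 0.002]
wrist_force: [-1.4, 0.8, 0.8]
opening: 0.696
pos [ 0.4226 -0.2466  0.0148] yawy -90.6 j6 0.81 open 0.696 t 33.3 F [-1.4  0.8  0.8]
travel [-0.021  0.005  0.032] dr [ 0.006 -0.006  0.048]
```

```bash
python3 -m handwheel '[{"travel":[-0.02,0.005,0.03],"dr":[0,0,0]},{"travel":[-0.003,0,0.006],"dr":[0,0,0]},{"travel":[-0.003,0,0.006],"dr":[0,0,0]},{"travel":[-0.003,0,0.006],"dr":[0,0,0]},{"travel":[0,0,0.004],"dr":[0,0,0]}]' -1
python3 -m handwheel '[{"travel":[0,0,-0.1],"dr":[0,0,0]},{"travel":[0,0,-0.2],"dr":[0,0,0]},{"travel":[0,0,-0.2],"dr":[0,0,0]},{"travel":[0,0,-0.2],"dr":[0,0,0]},{"travel":[0,0,-0.15],"dr":[0,0,0]},{"travel":[0,0,0],"dr":[0,0,0]}]'
python3 -c "from h import *;goto(.4235,.2045,.14,-92)"
```

```text
time_s: 33.68
eef_pos: [0.4207, -0.2502, 0.0114]
eef_rot: [0.004, 1.0, -0.003, 0.004]
wrist_force: [-0.2, -0.9, -1.2]
opening: 0.47
time_s: 34.18
eef_pos: [0.419, -0.2487, 0.1457]
eef_rot: [0.004, 1.0, -0.003, 0.004]
wrist_force: [0.5, -0.2, 0.1]
opening: 0.475
pos [ 0.419  -0.2487  0.1457] yawy -90.4 j6 0.80 open 0.475 t 34.2 F [ 0.5 -0.2  0.1]
travel [ 0.009 -3.022  0.016] dr [ 0.014 -0.014  0.054]
```

```bash
python3 -m handwheel '[{"travel":[0,-0.25,0],"dr":[0,0,0]},{"travel":[0,-0.25,0],"dr":[0,0,0]},{"travel":[0,-0.25,0],"dr":[0,0,0]},{"travel":[0,-0.25,0],"dr":[0,0,0]},{"travel":[0,-0.25,0],"dr":[0,0,0]},{"travel":[0,-0.25,0],"dr":[0,0,0]},{"travel":[0,-0.25,0],"dr":[0,0,0]},{"travel":[0,-0.25,0],"dr":[0,0,0]},{"travel":[0,-0.25,0],"dr":[0,0,0]},{"travel":[0,-0.25,0],"dr":[0,0,0]},{"travel":[0,-0.25,0],"dr":[0,0,0]},{"travel":[0,-0.2,0],"dr":[0,0,0]},{"travel":[0,0,0],"dr":[0,0,0]}]'
python3 -c "from h import *;goto(.4235,.2045,.09,-92)"
```

```text
time_s: 35.27
eef_pos: [0.4236, 0.2086, 0.1409]
eef_rot: [0.008, 1.0, -0.008, 0.011]
wrist_force: [0.4, -0.5, -1.4]
opening: 0.469
pos [0.4236 0.2086 0.1409] yawy -90.9 j6 1.82 open 0.469 t 35.3 F [ 0.4 -0.5 -1.4]
travel [-0.007  0.022  0.339] dr [ 0.028 -0.042  0.036]
```

```bash
python3 -m handwheel '[{"travel":[-0.005,0.022,0],"dr":[0.028,-0.042,0.03]},{"travel":[0,0,0.17],"dr":[0,0,0]},{"travel":[0,0,0.15],"dr":[0,0,0]},{"travel":[0,0,0.01],"dr":[0,0,0]}]'
python3 -c "from h import *;goto(.4235,.2045,.013,-92)"
```

```text
time_s: 35.6
eef_pos: [0.423, 0.2058, 0.0906]
eef_rot: [-0.001, 1.0, -0.015, -0.0]
wrist_force: [-0.9, 0.1, -0.8]
opening: 0.473
pos [0.423  0.2058 0.0906] yawy -91.7 j6 1.80 open 0.473 t 35.6 F [-0.9  0.1 -0.8]
travel [0.004 0.01  0.517] dr [-0.005  0.001  0.011]
```

```bash
python3 -m handwheel '[{"travel":[0.004,0.01,0.12],"dr":[0,0,0]},{"travel":[0,0,0.12],"dr":[0,0,0]},{"travel":[0,0,0.12],"dr":[0,0,0]},{"travel":[0,0,0.12],"dr":[0,0,0]},{"travel":[0,0,0.025],"dr":[0,0,0]}]'
python3 -c "from h import *;goto(.4235,.2045,.013,-92)"
```

```text
time_s: 36.02
eef_pos: [0.4263, 0.1987, 0.0151]
eef_rot: [-0.002, 1.0, -0.02, -0.001]
wrist_force: [-0.8, 0.5, -0.2]
opening: 0.472
pos [0.4263 0.1987 0.0151] yawy -92.3 j6 1.79 open 0.472 t 36.0 F [-0.8  0.5 -0.2]
travel [-0.02  -0.038  0.014] dr [-0.008  0.003 -0.009]
```

```bash
python3 -m handwheel '[{"travel":[0,0,0.015],"dr":[0,0,0]},{"travel":[0,0,0.005],"dr":[0,0,0]},{"travel":[0,0,0.005],"dr":[0,0,0]},{"travel":[0,0,-0.1],"dr":[0,0,0]},{"travel":[0,0,-0.2],"dr":[0,0,0]},{"travel":[0,0,-0.2],"dr":[0,0,0]},{"travel":[0,0,-0.2],"dr":[0,0,0]},{"travel":[0,0,-0.15],"dr":[0,0,0]},{"travel":[0,0,0],"dr":[0,0,0]}]' 0.2
python3 -c "from h import *;goto(.5285,.201,.15,-92)"
```

```text
time_s: 36.77
eef_pos: [0.4293, 0.1953, 0.151]
eef_rot: [-0.003, 1.0, -0.023, 0.001]
wrist_force: [1.0, 0.4, 0.1]
opening: 0.595
pos [0.4293 0.1953 0.151 ] yawy -92.6 j6 1.78 open 0.595 t 36.8 F [1.  0.4 0.1]
travel [ 0.659 -0.068  0.008] dr [-0.011 -0.003 -0.019]
```

```bash
python3 -m handwheel '[{"travel":[0.22,-0.02,0],"dr":[0,0,0]},{"travel":[0.22,-0.02,0],"dr":[0,0,0]},{"travel":[0.2,-0.02,0],"dr":[0,0,0]},{"travel":[0,0,0],"dr":[0,0,-0.23]},{"travel":[0,0,0],"dr":[0,0,-0.23]},{"travel":[0,0,0],"dr":[0,0,-0.23]},{"travel":[0,0,0],"dr":[0,0,-0.23]},{"travel":[0,0,0],"dr":[0,0,-0.23]},{"travel":[0,0,0],"dr":[0,0,-0.23]},{"travel":[0,0,0],"dr":[0,0,-0.23]},{"travel":[0,0,0],"dr":[0,0,-0.23]},{"travel":[0,0,0],"dr":[0,0,-0.23]},{"travel":[0,0,0],"dr":[0,0,-0.23]},{"travel":[0,0,0],"dr":[0,0,-0.23]},{"travel":[0,0,0],"dr":[0,0,-0.23]},{"travel":[0,0,0],"dr":[0,0,-0.23]},{"travel":[0,0,0],"dr":[0,0,-0.23]},{"travel":[0,0,0],"dr":[0,0,0]}]'
python3 - <<'E'
from h import *
goto(.5285,.201,.15,88)
s=viewer.camera("scene")
im=s[130:280,180:430];cv2.imwrite("pics/sc5.png",cv2.resize(im,None,fx=3.2,fy=3.2,interpolation=cv2.INTER_CUBIC)[:,:,::-1])
E
```

```text
time_s: 38.27
eef_pos: [0.5327, 0.1999, 0.1627]
eef_rot: [0.004, 0.657, 0.754, 0.01]
wrist_force: [0.2, -0.6, 0.3]
opening: 0.6
pos [0.5327 0.1999 0.1627] yawy 7.9 j6 0.01 open 0.600 t 38.3 F [ 0.2 -0.6  0.3]
travel [ 0.01  -0.029  0.084] dr [ 0.043  0.017 -2.671]
```

View pics/sc5.png

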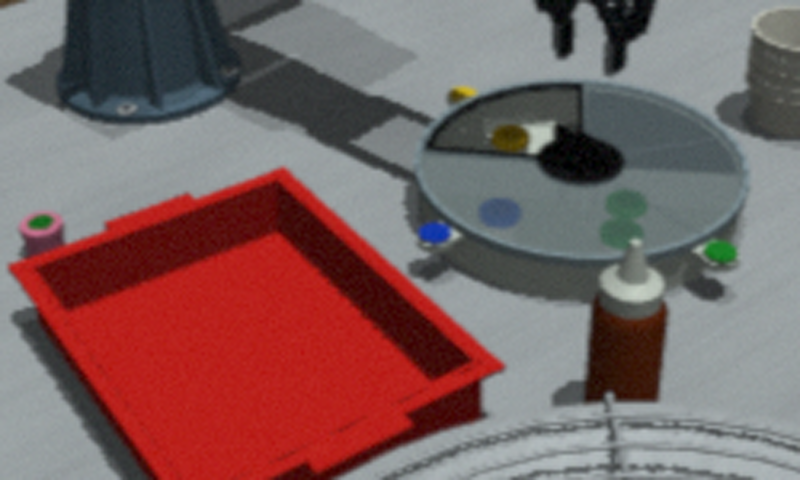

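The yellow pot (510,138) is in its compartment, all four pots are stored and the tub is empty. Now I close the cover.

```bash
python3 -m handwheel '[{"travel":[0.01,-0.03,0],"dr":[0.04,0.017,0]},{"travel":[0,0,0],"dr":[0,0,-0.225]},{"travel":[0,0,0],"dr":[0,0,-0.225]},{"travel":[0,0,0],"dr":[0,0,-0.225]},{"travel":[0,0,0],"dr":[0,0,-0.225]},{"travel":[0,0,0],"dr":[0,0,-0.225]},{"travel":[0,0,0],"dr":[0,0,-0.225]},{"travel":[0,0,0],"dr":[0,0,-0.225]},{"travel":[0,0,0],"dr":[0,0,-0.225]},{"travel":[0,0,0],"dr":[0,0,-0.225]},{"travel":[0,0,0],"dr":[0,0,-0.225]},{"travel":[0,0,0],"dr":[0,0,-0.225]},{"travel":[0,0,0],"dr":[0,0,-0.1]},{"travel":[0,0,0],"dr":[0,0,0]}]'
python3 -c "from h import *;goto(.5285,.201,.1,88)"
```

```text
time_s: 39.48
eef_pos: [0.5247, 0.2012, 0.1644]
eef_rot: [-0.008, 0.037, 0.999, 0.011]
wrist_force: [-1.0, -0.4, -0.0]
opening: 0.603
pos [0.5247 0.2012 0.1644] yawy 85.7 j6 -1.36 open 0.603 t 39.5 F [-1.  -0.4 -0. ]
travel [-0.033 -0.008  0.429] dr [ 0.04  -0.033 -0.075]
```

```bash
python3 -m handwheel '[{"travel":[-0.03,0,0],"dr":[0.04,-0.033,-0.075]},{"travel":[0,0,0.2],"dr":[0,0,0]},{"travel":[0,0,0.2],"dr":[0,0,0]},{"travel":[0,0,0.03],"dr":[0,0,0]}]'
python3 -c "from h import *;goto(.5285,.201,.064,88)"
```

```text
time_s: 39.82
eef_pos: [0.5331, 0.2012, 0.1021]
eef_rot: [0.005, 0.021, 1.0, -0.001]
wrist_force: [-0.7, 0.1, -0.9]
opening: 0.599
pos [0.5331 0.2012 0.1021] yawy 87.6 j6 -1.37 open 0.599 t 39.8 F [-0.7  0.1 -0.9]
travel [ 0.033 -0.002  0.254] dr [-0.004  0.019 -0.013]
```

```bash
python3 -m handwheel '[{"travel":[0.025,0,0.1],"dr":[0,0.015,0]},{"travel":[0,0,0.1],"dr":[0,0,0]},{"travel":[0,0,0.04],"dr":[0,0,0]},{"travel":[0,0,0],"dr":[0,0,0]}]'
python3 -m handwheel '[{"travel":[0,0,0],"dr":[0,0,0]},{"travel":[0,0,0],"dr":[0,0,0]},{"travel":[0,0,0],"dr":[0,0,0]},{"travel":[0,0,0],"dr":[0,0,0]},{"travel":[0,0,0],"dr":[0,0,0]},{"travel":[0,0,0],"dr":[0,0,0]}]' -1
python3 -c "from h import *;goto(.529,.201,.062,-2)"
```

```text
time_s: 40.15
eef_pos: [0.5291, 0.2018, 0.0643]
eef_rot: [0.0, 0.022, 1.0, -0.002]
wrist_force: [-0.2, 0.1, 0.4]
opening: 0.6
time_s: 40.65
eef_pos: [0.53, 0.2013, 0.0663]
eef_rot: [0.001, 0.023, 1.0, -0.002]
wrist_force: [1.3, -0.6, -5.9]
opening: 0.167
pos [0.53   0.2013 0.0663] yawy 87.4 j6 -1.37 open 0.167 t 40.6 F [ 1.3 -0.6 -5.9]
travel [ 0.007 -0.002  0.028] dr [-0.003  0.01   2.98 ]
```

```bash
python3 -m handwheel '[{"travel":[0,0,0],"dr":[0,0,0.215]},{"travel":[0,0,0],"dr":[0,0,0.215]},{"travel":[0,0,0],"dr":[0,0,0.215]},{"travel":[0,0,0],"dr":[0,0,0.215]},{"travel":[0,0,0],"dr":[0,0,0.215]},{"travel":[0,0,0],"dr":[0,0,0.215]},{"travel":[0,0,0],"dr":[0,0,0.215]},{"travel":[0,0,0],"dr":[0,0,0.215]},{"travel":[0,0,0],"dr":[0,0,0.215]},{"travel":[0,0,0],"dr":[0,0,0.215]},{"travel":[0,0,0],"dr":[0,0,0.215]},{"travel":[0,0,0],"dr":[0,0,0.215]},{"travel":[0,0,0],"dr":[0,0,0.15]},{"travel":[0,0,0],"dr":[0,0,0]}]'
python3 -c "from h import *;goto(.529,.201,.062,-2);print(ctrl.get_obs()['torque'])"
```

```text
time_s: 41.82
eef_pos: [0.5293, 0.2007, 0.0663]
eef_rot: [0.003, 0.698, 0.716, -0.002]
wrist_force: [1.5, -0.7, -5.1]
opening: 0.169
pos [0.5293 0.2007 0.0663] yawy 1.5 j6 0.13 open 0.169 t 41.8 F [ 1.5 -0.7 -5.1]
travel [ 0.003 -0.002  0.029] dr [0.003 0.011 0.117]
[ 0.04580969 -0.16958265 -0.10201469]
```

```bash
python3 -m handwheel '[{"travel":[0,0,0],"dr":[0,0,0.06]},{"travel":[0,0,0],"dr":[0,0,0.06]},{"travel":[0,0,0],"dr":[0,0,0.05]},{"travel":[0,0,0],"dr":[0,0,0.05]}]'
python3 -c "from h import *;goto(.529,.201,.062,-2);print(ctrl.get_obs()['torque'])"
```

```text
time_s: 42.15
eef_pos: [0.5293, 0.2006, 0.0663]
eef_rot: [0.003, 0.735, 0.678, -0.002]
wrist_force: [0.6, 0.3, -5.1]
opening: 0.171
pos [0.5293 0.2006 0.0663] yawy -4.7 j6 0.24 open 0.171 t 42.1 F [ 0.6  0.3 -5.1]
travel [ 0.003 -0.002  0.029] dr [ 0.004  0.012 -0.088]
[ 0.08903124 -0.11704112  1.44527595]
```

The moment about z has jumped to 1.45 N m, so the cover is against the stop. Release, back off and check.

```bash
python3 -m handwheel '[{"travel":[0,0,0],"dr":[0,0,-0.04]},{"travel":[0,0,0],"dr":[0,0,0]}]'
python3 -m handwheel '[{"travel":[0,0,0],"dr":[0,0,0]},{"travel":[0,0,0],"dr":[0,0,0]},{"travel":[0,0,0],"dr":[0,0,0]},{"travel":[0,0,0],"dr":[0,0,0]},{"travel":[0,0,-0.2],"dr":[0,0,0]},{"travel":[0,0,-0.2],"dr":[0,0,0]},{"travel":[0,0,-0.2],"dr":[0,0,0]},{"travel":[0,0,-0.2],"dr":[0,0,0]},{"travel":[-0.25,0,0],"dr":[0,0,0]},{"travel":[-0.25,0,0],"dr":[0,0,0]},{"travel":[-0.25,0,0],"dr":[0,0,0]},{"travel":[-0.25,0,0],"dr":[0,0,0]},{"travel":[-0.25,0,0],"dr":[0,0,0]},{"travel":[-0.25,0,0],"dr":[0,0,0]},{"travel":[-0.25,0,0],"dr":[0,0,0]},{"travel":[-0.25,0,0],"dr":[0,0,0]},{"travel":[-0.25,0,0],"dr":[0,0,0]},{"travel":[-0.25,0,0],"dr":[0,0,0]},{"travel":[0,0,0],"dr":[0,0,0]}]' 0.4
python3 - <<'E'
from h import *
im=viewer.camera("top")[130:270,185:435];cv2.imwrite("pics/t6.png",cv2.resize(im,None,fx=3.2,fy=3.2,interpolation=cv2.INTER_CUBIC)[:,:,::-1])
cv2.imwrite("pics/s6.png",viewer.camera("scene")[:,:,::-1])
E
```

```text
time_s: 42.32
eef_pos: [0.5293, 0.2006, 0.0663]
eef_rot: [0.003, 0.726, 0.688, -0.002]
wrist_force: [0.8, -0.6, -4.9]
opening: 0.172
time_s: 43.9
eef_pos: [0.5125, -0.1871, 0.2058]
eef_rot: [0.012, 0.725, 0.689, 0.006]
wrist_force: [0.7, 0.0, 0.6]
opening: 0.701
```

View pics/t6.png

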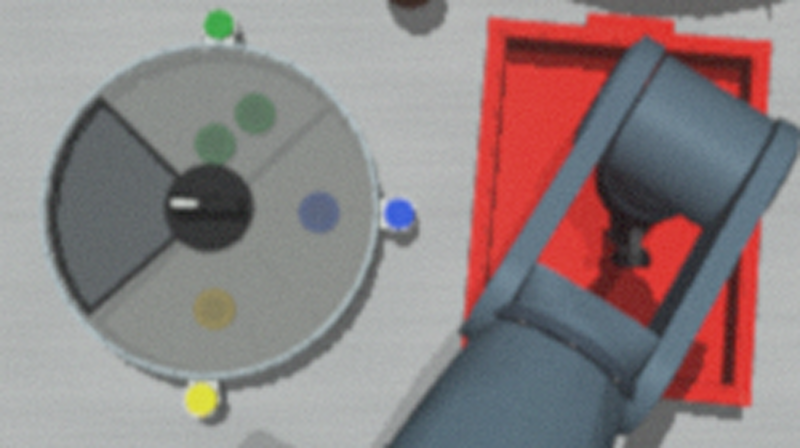

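View pics/s6.png

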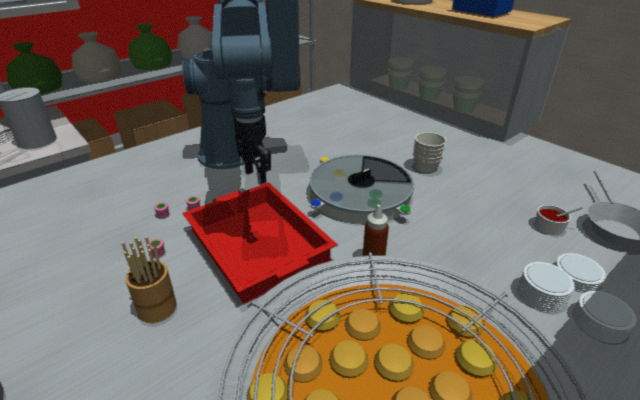

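The cover shows opening edges at (100,100) and (90,312), so its centre is at about 88.2° against the stop's 88.0°. All four pots lie under the cover next to their own discs, the tub is clear and the bystanders haven't moved.

```bash
python3 -c "from bench import ctrl;print(ctrl.hand_in())"
```

```text
the job is handed in; nothing more can be done
None
```

The job is handed in at about 44 s on the robot's clock. All four pots present (two green, one blue, one yellow) are in the compartments marked by their own discs. The cover is turned back over the dark grey quarter.

- **Final pictures:** The tub was empty, and the chopsticks, bottle, bowls and pink look-alikes were where they started. The opening's centre measured about 88.2° against 88.0° expected at the stop.
- **Stop contact:** When I closed the cover, the wrist moment rose to about 1.45 N m, which shows it reached the stop. I then eased the tool back about 1.5° before letting go and did not press the cover again. Its seating therefore rests on the picture, which is good to about 1°.
- **Things that went otherwise than planned:**
  - The first green pot was gripped too high, and I regrasped it lower before lifting.
  - During that regrasp the fingertips pressed the tub floor with about 9 N.
  - One green pot ended a few centimetres from where I set it, probably from a knock. It is still in the green compartment and under the cover.

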